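# Code two faces of a carton on the hand-fed coder

## Robot

A 6-joint arm with a two-finger parallel gripper is mounted at the origin on a cart in front of the work surface, level with it; the furniture and walls round the work are solid. World frame = base frame: x ahead of the robot, y to its left, z up, the work surface at z = 0. Lengths are in mm, angles in rad, forces in N, time in s.
With the tool pointing down it reaches from about 350 to 975 mm from the base axis. Payload 7.1 kg.
Tool frame: the origin (TCP) lies on the centre line of the jaws, within the pads' length; the fingertips stand 8 mm ahead of it and the grasp point (between the pads) lies 11 mm behind it; z points along the fingers, x is the direction in which the jaws open and shut, and the axes are right-handed (so a half turn about z gives the same grasp; the last joint's range is limited). The gripper opens to 88 mm and grips with 3 to 60 N. Pads are 20 mm wide; open, the fingers measure 115 mm over their backs; the gripper's body (75 mm by 178 mm) begins 61 mm behind the grasp point.
Start: joints at [1.266, 0.423, 1.63, -0, 1.089, -0.019], TCP at [176.171, 599.64, 230.675] pointing down, gripper open.
Joint ranges: [-3, 3], [-0.9, 2.11], [0.09, 2.58], [-1.31, 4.45], [0.11, 2.69], [-2.54, 2.54]. Speed limits (rad/s): [2.39, 2.39, 3.01, 3.14, 3.14, 3.14].

## Interface

Orientations are given as a rotation vector (axis times angle).
In Python, from workcell import ctrl gives the robot as it stands.
- The arm moves only by the shell command python3 -m handwheel 'ROWS'. ROWS is JSON, a list of rows, each a list of 3 entries, a list of its own where there are three numbers: the turn, a rotation vector about the tool's x, y, z in rad, then the shift along the tool's x, y, z in mm, then the opening, from 0 (shut) to 1 (fully open). In form: [[[ax, ay, az], [tx, ty, tz], jaw], ...]. A call has exactly 10 rows; each row shifts and turns the pose as measured when the row begins, along the tool's axes as they then stand; what a row does not reach is not made up. A row lasts 1/12 s, in which the tool goes at most 41.7 mm and 7.16 degrees, less where a joint would pass 70% of its speed; a pose out of reach is approached as far as the arm can. A call with a gripper value outside its range is refused whole. The fingers move at their own pace and stop on an object; the grip force is fixed at half the most. Time passes only in rows, so rows that do not move let the fingers close, or fill a call up. It gives the time, the measured TCP pose, the force and the opening at its end, in the units of the state.
- ctrl.get_obs(): the state, without advancing time (a new reading comes with each control period).
- ctrl.get_image(name): name is "scene" or "side" or "wrist"; returns a dict with "pixels" (420x560x3 uint8, red, green, blue), "camera_matrix" (3x3 intrinsics, pixels), "dist" ([k1, k2, p1, p2, k3] as OpenCV has them; the pictures are not rectified), "rvec" (rotation vector, rad) and "tvec" (3), from world to camera coordinates, as OpenCV has them. Camera axes: x right, y down, z forward; pixel columns grow to the right and rows downward; lengths in mm; the calibration is good to about 2 mm. A picture is of the moment at which its call begins. There is no depth.
- ctrl.close_job(): hands the job in, once; it reports no verdict.
Trained networks look in a picture, given as the dict that the camera call returned (one of the last four; its "shot" number tells which), for a name from the list of things; names that differ only in an ending like _2 or _b are one class to them, and where a whole thing is asked for, a point or a joint stands for the part that bears it (a point fixed in the world has none). Each returns a list of dicts, best first, with "score" (0 to 1); they miss things now and then, are a little off and sometimes report something else, mostly with a low value. They report only what shows in the picture. A call takes as long as a camera call.
- ctrl.look_for(picture, query): "position" ([x, y, z] in mm, in the coordinates of the camera as it stood for that picture, good to about 4 mm: the middle of the surface that is visible of it).
- ctrl.spot_point(picture, query): "position" ([x, y, z] in mm, in the coordinates of the camera as it stood for that picture, good to about 4 mm: a listed point, or the origin of a listed thing).
The state is a dict: "t": time; "qpos": joint angles; "qvel": joint speeds; "joint_torque": joint torques, N m; "ee_pos": TCP position; "orientation": TCP orientation; "ft_force": force on the tool from outside, world axes, zero at the start; "moment": the same for the moment, N m; "width": finger opening in mm.
Only numpy, scipy, OpenCV 4.12 (cv2) and the standard library are available. Lean on these libraries where they do the work, as an engineer would, in place of code of your own. Each camera call takes 0.05 s, during which the arm holds its last target.

## Task

Code the carton on the hand-fed coder: press its white label squarely and centrally against the orange platen until the platen is fully in, firmly but without ramming it, and hold it there a moment. Then draw the carton away from the coder and roll it a quarter turn so that it rests on its white label with the blue label towards the platen, and press the blue label home in the same way. Finally draw the carton back a few centimetres clear of the platen, leave it standing there on its white label, blue label still facing the platen, and do not disturb the other things.

Things in the scene. Friction and masses are not known exactly. Their poses are not given: they have to be found in the camera images.
- carton: Closed rigid brown carton, 58 x 80 x 66 mm (its own x, y, z), about 0.3 kg. Origin at its centre. It starts standing with +z up (centre 33 mm over the table). A white label is on its +y face (80 mm direction, starts towards the coder), a blue label on its +z face (top at the start). The two plain faces across x, 58 mm apart, are free to grip. Standing on its white label its centre is 40 mm over the table
- white_label (a point): centre of the white label, on the carton's surface at +40 mm along the carton's y; axes as the carton's
- blue_label (a point): centre of the blue label, on the carton's surface at +33 mm along the carton's z; axes as the carton's
- coder: Hand-fed carton coder, bolted down (it cannot be pushed away): dark base plate 130 x 78 x 8 mm, grey housing 92 wide, top at 88 mm. Its origin is on the table below the front face of the resting platen. Its +y points horizontally from the platen into the housing, so cartons are pressed along +y; +x lies across, +z up. The base plate begins 14 mm behind that front plane; in front of the platen there is only the table
- platen_face (a point): centre of the front of the coder's upright orange platen (black rubber pad, 74 wide x 54 high x 10 thick), 37 mm over the table; axes as the coder's; moves in with the platen
- platen (a joint): travel of the sprung platen into the coder, m: 0 out (rest), 0.006 fully in against a firm stop. It begins to give at about 6 N and takes about 15 N to go fully in; it springs back out by itself
- can_peach: bystander: peach-coloured open empty drinks can, 66 dia x 157 tall mm; origin under its centre
- end_stack_2: bystander: small stack of gold can ends, 66 dia x 16 mm; origin under its centre
- jar: bystander: clear sample jar with black lid, 62 dia x 92 mm; origin under its centre
- tape: bystander: roll of blue tape lying flat, 66 dia x 19 mm; origin under its centre
- grease: bystander: white tube with green cap, lying, 50 x 140 x 40 mm; origin under its centre
- stamp: bystander: hand stamp with wooden knob, 28 x 50 x 76 mm; origin under its centre
- scraper: bystander: scraper with black handle, lying, 72 x 178 x 19 mm; origin under its centre

How it is judged (in metres and radians):
On the way, in this order (a step that is already met when the one before it is completed fails the run):
1. the white label is pressed squarely and centrally on the platen, with the platen in (value of joint platen above 0.0045 m and contact force between carton and coder above 5 N and angle between the y axis of carton and the y axis of coder, either way round below 0.14 rad and angle between the x axis of carton and the x axis of coder, either way round below 0.14 rad and x of white_label in the frame of platen_face between -0.015 and 0.015 m and z of white_label in the frame of platen_face between -0.015 and 0.015 m and y of white_label in the frame of platen_face between -0.006 and 0.006 m), for 0.3 s.
2. the carton is clear of the coder and rolled a quarter turn, resting on its white label (angle between the y axis of carton and the z axis of coder, either way round below 0.15 rad and height (world z) of white_label below 0.006 m and y of blue_label in the frame of coder below -0.015 m and value of joint platen below 0.001 m), for 0.1 s.
3. the blue label is pressed squarely and centrally on the platen, with the platen in (value of joint platen above 0.0045 m and contact force between carton and coder above 5 N and angle between the z axis of carton and the y axis of coder, either way round below 0.14 rad and angle between the x axis of carton and the x axis of coder, either way round below 0.14 rad and x of blue_label in the frame of platen_face between -0.015 and 0.015 m and z of blue_label in the frame of platen_face between -0.015 and 0.015 m and y of blue_label in the frame of platen_face between -0.006 and 0.006 m), for 0.3 s.
At the end, for the whole second after the job is handed in: Both labels were pressed in turn. The carton stands at rest flat on its white label (within 5 degrees), blue label facing the platen within 20 degrees, 10 to 150 mm in front of the platen and within 60 mm of its centre line; the platen is back out (angle between the y axis of carton and the z axis of coder, either way round below 0.08 rad and height (world z) of white_label below 0.005 m and y of blue_label in the frame of coder between -0.15 and -0.01 m and x of blue_label in the frame of coder between -0.06 and 0.06 m and angle between the z axis of carton and the y axis of coder, either way round below 0.35 rad and z of platen_face in the frame of carton above 0.04 m and value of joint platen below 0.001 m and linear speed of carton below 0.02 m/s and angular speed of carton below 0.2 rad/s); the robot touches nothing.
It fails at once if the carton is rammed against the coder with more than 60 N (contact force between carton and coder above 60 N).
It fails at once if a bystander is moved more than 25 mm (distance of any of can_peach, end_stack_2, jar, tape, grease, stamp, scraper from where it was at the start of the episode above 0.025 m).
It also fails if it takes over 70 s, if anything falls off the work surface, if the arm or the gripper's body presses on something with over 40 N, if the wrist force passes 120 N, or if a joint passes its speed limit or range.

## Working session

There is one attempt and no reset: what is moved stays moved. The work goes in short steps, Python scripts to look and compute and a shell command to move; the robot and the scene stay as the last step left them, time stands still between calls to the robot, and variables do not carry over. Pictures are saved under pics/ and viewed, and the job is handed in when it is done.

```bash
ls; mkdir -p pics
cat > h.py <<'E'
import numpy as np, cv2
from workcell import ctrl
def shot(name,fn):
    im=ctrl.get_image(name); cv2.imwrite('pics/'+fn+'.png',im['pixels'][:,:,::-1]); return im
def w(im,p):
    R=cv2.Rodrigues(np.array(im['rvec'],float))[0]; return R.T@(np.array(p,float).ravel()-np.array(im['tvec'],float).ravel())
def proj(im,P):
    return cv2.projectPoints(np.array(P,float).reshape(-1,1,3),np.array(im['rvec'],float),np.array(im['tvec'],float),np.array(im['camera_matrix'],float),np.array(im['dist'],float))[0].reshape(-1,2)
E
python3 - <<'E'
from h import *
print(ctrl.get_obs())
for n in ['scene','side','wrist']:
    im=shot(n,n+'0')
    for q in ['carton','white_label','blue_label','coder','platen_face']:
        for r in ctrl.spot_point(im,q)[:2]: print(n,q,round(r['score'],2),w(im,r['position']).round(1))
    if n!='wrist':
      for q in ['can_peach','end_stack_2','jar','tape','grease','stamp','scraper']:
        for r in ctrl.spot_point(im,q)[:1]: print(n,q,round(r['score'],2),w(im,r['position']).round(1))
E
```

```text
pics
{'t': 0.0, 'qpos': array([ 1.26603166e+00,  4.23802890e-01,  1.63071522e+00,  5.21483696e-06,
        1.08859331e+00, -1.89743434e-02]), 'qvel': array([ 0.00068529, -0.00078641,  0.00126364,  0.00065195,  0.00010587,
       -0.00043079]), 'joint_torque': array([ 1.42732515e-03, -5.44624472e+01, -2.73665321e+01,  6.42544683e-02,
        2.28116359e-02, -1.36364492e-04]), 'ee_pos': array([175.98876534, 599.13005986, 229.9154766 ]), 'orientation': array([ 2.51444907e+00,  1.88191360e+00, -1.94043747e-03]), 'ft_force': array([ 0.11086879, -0.67070763, -0.68424356]), 'moment': array([ 0.0221366 ,  0.02510371, -0.04090639]), 'width': 87.76884524747382}
scene carton 0.74 [ 490.2 -104.8   35.1]
scene white_label 0.77 [499.  -62.7  34.1]
scene blue_label 0.83 [ 489.9 -104.    64.8]
scene blue_label 0.29 [475.9 198.5  40.3]
scene coder 0.82 [477.6 194.5  -0.9]
scene coder 0.26 [ 6.20e+02  5.44e+01 -6.00e-01]
scene platen_face 0.86 [475.9 198.8  38.7]
scene can_peach 0.63 [597.9 252.3   4.2]
scene end_stack_2 0.68 [ 534.3 -267.4    1.4]
scene jar 0.91 [ 600.7 -197.7    2.8]
scene tape 0.94 [622.8  54.5  -1.1]
scene grease 0.82 [ 589.2 -323.9    0.6]
scene stamp 0.58 [ 600.7 -105.1   -2.4]
scene scraper 0.9 [ 484.9 -358.6    3. ]
side carton 0.59 [ 483.6 -103.2   32.5]
side white_label 0.57 [491.5 -62.6  33.1]
side blue_label 0.93 [ 484.1 -102.4   69. ]
side coder 0.71 [475.4 200.6  -0.5]
side coder 0.67 [494.1 -60.9  34. ]
side can_peach 0.87 [592.9 249.7   0.6]
side end_stack_2 0.53 [595.5 254.9   2.1]
side jar 0.83 [ 602.1 -199.3    2. ]
side tape 0.96 [619.8  52.2  -2.3]
side grease 0.82 [ 588.  -325.3    2. ]
side scraper 0.69 [ 479.4 -356.5   -1.9]
```

View pics/scene0.png

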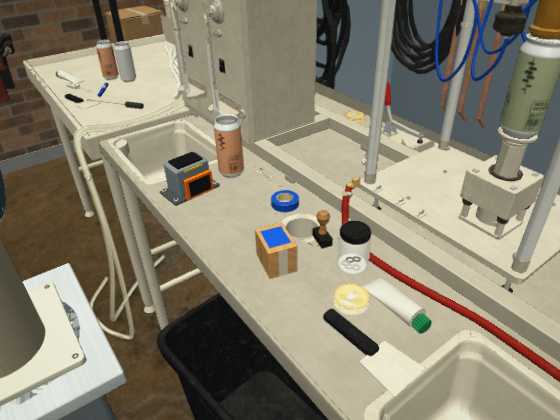

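View pics/side0.png

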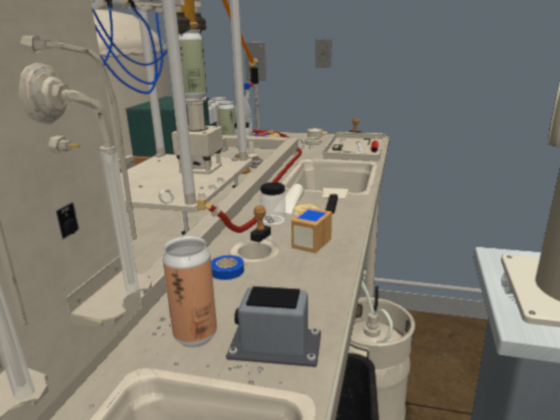

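The scene view shows the carton at about (277,248), with its blue label on top. The coder is at (190,178) with its platen facing the carton, and the space between them is free. The side view agrees: carton at (311,230), coder at (275,325). Next I'll measure the yaws by fitting to the images.

```bash
cat >> h.py <<'E'
from scipy.spatial.transform import Rotation as Ro
def toolR(az,tilt=0):
    # tool x along world azimuth az (horizontal); tilt about tool x (+ => ?)
    x=np.array([np.cos(az),np.sin(az),0]); z=np.array([0,0,-1.]); y=np.cross(z,x)
    return Ro.from_matrix(np.c_[x,y,z])*Ro.from_rotvec([tilt,0,0])
def plan(pos,R,n=10,obs=None):
    o=obs or ctrl.get_obs(); p=np.array(o['ee_pos'],float); r=Ro.from_rotvec(o['orientation'])
    tot=(r.inv()*R).as_rotvec(); dp=(np.array(pos,float)-p)/n
    print('now',p.round(1),'tot rot',tot.round(3),'dist',np.linalg.norm(dp*n).round(1))
    for i in range(n):
        print([list((tot/n).round(3)),list(r.inv().apply(dp).round(1))]); r=r*Ro.from_rotvec(tot/n)
E
python3 - <<'E'
from h import *
for n,pts in [('scene',0),('side',0)]:
    im=ctrl.get_image(n); px=im['pixels'][:,:,::-1].copy()
    def box(c,yaw,lo,hi,col):
        R=np.array([[np.cos(yaw),-np.sin(yaw),0],[np.sin(yaw),np.cos(yaw),0],[0,0,1]])
        V=np.array([[x,y,z] for x in(lo[0],hi[0]) for y in (lo[1],hi[1]) for z in (lo[2],hi[2])])@R.T+c
        q=proj(im,V)*4
        for i in range(8):
            for b in(1,2,4):
                if not i&b: cv2.line(big,tuple(map(int,q[i])),tuple(map(int,q[i|b])),col,1)
    big=cv2.resize(px,None,fx=4,fy=4,interpolation=cv2.INTER_CUBIC)
    box([487,-104,33],-.2,[-29,-40,-33],[29,40,33],(0,255,0))
    box([476,197,0],0,[-65,14,0],[65,92,8],(0,0,255)); box([476,197,0],0,[-37,0,10],[37,10,64],(255,0,255))
    a=proj(im,[[487,-104,33]])[0]*4; b=proj(im,[[476,220,40]])[0]*4
    out=[]
    for c in(a,b):
        x,y=map(int,c); out.append(big[max(0,y-200):y+200,max(0,x-200):x+200])
    cv2.imwrite(f'pics/fit_{n}.png',np.hstack([cv2.resize(o,(400,400)) for o in out]))
E
```

```text
(no output)
```

View pics/fit_scene.png

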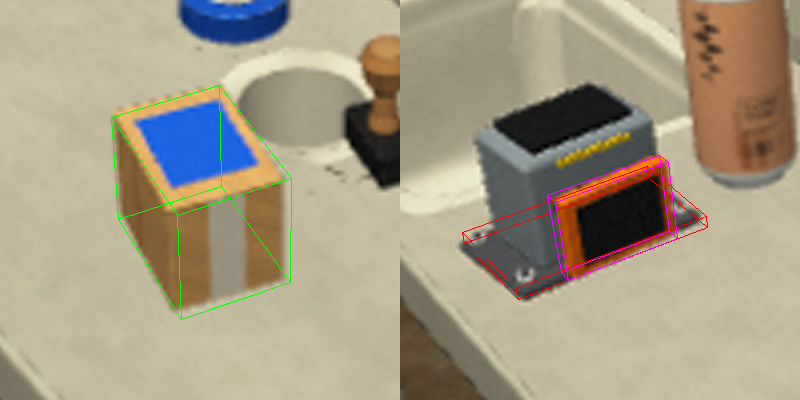

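View pics/fit_side.png

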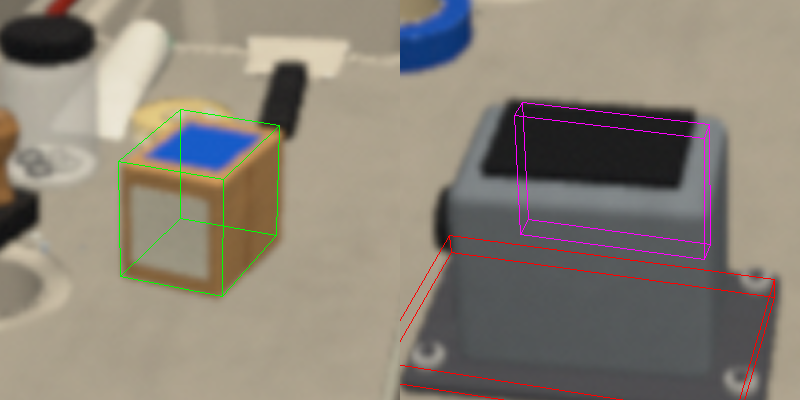

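Run:
```python
from h import *
plan([470,-110,230],toolR(-.2),20)
```

```text
now [176.2 599.6 230.7] tot rot [0.    0.    1.485] dist 768.1
[[np.float64(0.0), np.float64(0.0), np.float64(0.074)], [np.float64(-29.9), np.float64(24.1), np.float64(0.0)]]
[[np.float64(0.0), np.float64(0.0), np.float64(0.074)], [np.float64(-28.0), np.float64(26.3), np.float64(0.0)]]
[[np.float64(0.0), np.float64(0.0), np.float64(0.074)], [np.float64(-26.0), np.float64(28.3), np.float64(0.0)]]
[[np.float64(0.0), np.float64(0.0), np.float64(0.074)], [np.float64(-23.8), np.float64(30.1), np.float64(0.0)]]
[[np.float64(0.0), np.float64(0.0), np.float64(0.074)], [np.float64(-21.5), np.float64(31.8), np.float64(0.0)]]
[[np.float64(0.0), np.float64(0.0), np.float64(0.074)], [np.float64(-19.1), np.float64(33.3), np.float64(0.0)]]
[[np.float64(0.0), np.float64(0.0), np.float64(0.074)], [np.float64(-16.6), np.float64(34.6), np.float64(0.0)]]
[[np.float64(0.0), np.float64(0.0), np.float64(0.074)], [np.float64(-14.0), np.float64(35.8), np.float64(0.0)]]
[[np.float64(0.0), np.float64(0.0), np.float64(0.074)], [np.float64(-11.3), np.float64(36.7), np.float64(0.0)]]
[[np.float64(0.0), np.float64
[... 488 characters left out ...]
 np.float64(38.3), np.float64(0.0)]]
[[np.float64(0.0), np.float64(0.0), np.float64(0.074)], [np.float64(5.6), np.float64(38.0), np.float64(0.0)]]
[[np.float64(0.0), np.float64(0.0), np.float64(0.074)], [np.float64(8.4), np.float64(37.5), np.float64(0.0)]]
[[np.float64(0.0), np.float64(0.0), np.float64(0.074)], [np.float64(11.2), np.float64(36.7), np.float64(0.0)]]
[[np.float64(0.0), np.float64(0.0), np.float64(0.074)], [np.float64(13.9), np.float64(35.8), np.float64(0.0)]]
[[np.float64(0.0), np.float64(0.0), np.float64(0.074)], [np.float64(16.5), np.float64(34.7), np.float64(0.0)]]
[[np.float64(0.0), np.float64(0.0), np.float64(0.074)], [np.float64(19.0), np.float64(33.4), np.float64(0.0)]]
```

The carton fits a yaw of −0.2 well, to within about 2 mm. The coder's yaw needs refining, so I'll move across and take wrist pictures on the way.

```bash
python3 -m handwheel '[[[0,0,0.074],[-30,24,0],1],[[0,0,0.074],[-28,26,0],1],[[0,0,0.074],[-26,28,0],1],[[0,0,0.074],[-24,30,0],1],[[0,0,0.074],[-21.5,32,0],1],[[0,0,0.074],[-19,33,0],1],[[0,0,0.074],[-16.5,34.5,0],1],[[0,0,0.074],[-14,36,0],1],[[0,0,0.074],[-11,37,0],1],[[0,0,0.074],[-8.5,37.5,0],1]]'
python3 - <<'E'
from h import *
im=shot('wrist','wr1'); im2=shot('scene','sc1')
for q in ['coder','platen_face','white_label','carton']:
        for r in ctrl.spot_point(im,q)[:2]: print(q,round(r['score'],2),w(im,r['position']).round(1))
plan([470,-110,230],toolR(-.2),10)
E
```

```text
t: 2.53
ee_pos: [321.9, 236.8, 229.7]
orientation: [-3.029, -0.811, -0.009]
ft_force: [1.5, -1.1, 0.9]
width: 87.9
coder 0.69 [469.1 195.2  -2.7]
now [321.6 239.3 229.6] tot rot [-0.007 -0.005  0.727] dist 379.5
[[np.float64(-0.001), np.float64(-0.0), np.float64(0.073)], [np.float64(-4.7), np.float64(37.6), np.float64(-0.2)]]
[[np.float64(-0.001), np.float64(-0.0), np.float64(0.073)], [np.float64(-2.0), np.float64(37.9), np.float64(-0.2)]]
[[np.float64(-0.001), np.float64(-0.0), np.float64(0.073)], [np.float64(0.8), np.float64(37.9), np.float64(-0.2)]]
[[np.float64(-0.001), np.float64(-0.0), np.float64(0.073)], [np.float64(3.5), np.float64(37.8), np.float64(-0.2)]]
[[np.float64(-0.001), np.float64(-0.0), np.float64(0.073)], [np.float64(6.3), np.float64(37.4), np.float64(-0.1)]]
[[np.float64(-0.001), np.float64(-0.0), np.float64(0.073)], [np.float64(9.0), np.float64(36.9), np.float64(-0.1)]]
[[np.float64(-0.001), np.float64(-0.0), np.float64(0.073)], [np.float64(11.6), np.float64(36.1), np.float64(-0.1)]]
[[np.float64(-0.001), np.float64(-0.0), np.float64(0.073)], [np.float64(14.2), np.float64(35.2), np.float64(-0.1)]]
[[np.float64(-0.001), np.float64(-0.0), np.float64(0.073)], [np.float64(16.7), np.float64(34.1), np.float64(-0.1)]]
[[np.float64(-0.001), np.float64(-0.0), np.float64(0.073)], [np.float64(19.2), np.float64(32.8), np.float64(-0.1)]]
```

View pics/wr1.png

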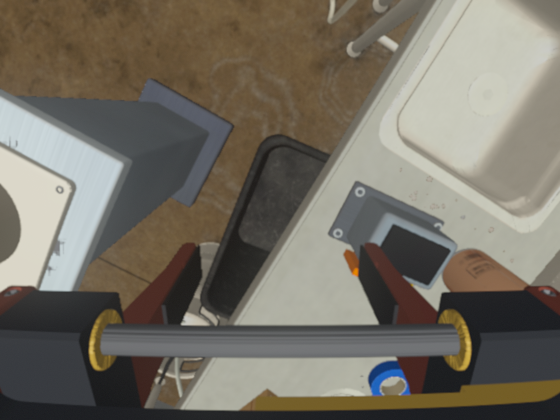

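The wrist view shows the coder's base plate with corners at about (357,182), (330,235) and (442,217). I'll work out the yaw from these.

```bash
cat >> h.py <<'E'
def ray(im,px,z):
    K=np.array(im['camera_matrix'],float);d=np.array(im['dist'],float)
    u=cv2.undistortPoints(np.array(px,float).reshape(-1,1,2),K,d).reshape(-1,2)
    R=cv2.Rodrigues(np.array(im['rvec'],float))[0]; t=np.array(im['tvec'],float).ravel(); c=-R.T@t
    D=np.c_[u,np.ones(len(u))]@R; return c+D*((z-c[2])/D[:,2])[:,None]
E
python3 - <<'E'
from h import *
im=shot('wrist','wr2')
px=im['pixels'][:,:,::-1]
c=px[165:300,310:470]; cv2.imwrite('pics/wr2c.png',cv2.resize(c,None,fx=4.5,fy=4.5,interpolation=cv2.INTER_CUBIC))
print(ray(im,[[357,182],[330,235],[442,217]],8).round(1))
E
```

```text
[[404.1 284.4   8. ]
 [413.  211.    8. ]
 [522.4 301.8   8. ]]
```

View pics/wr2c.png

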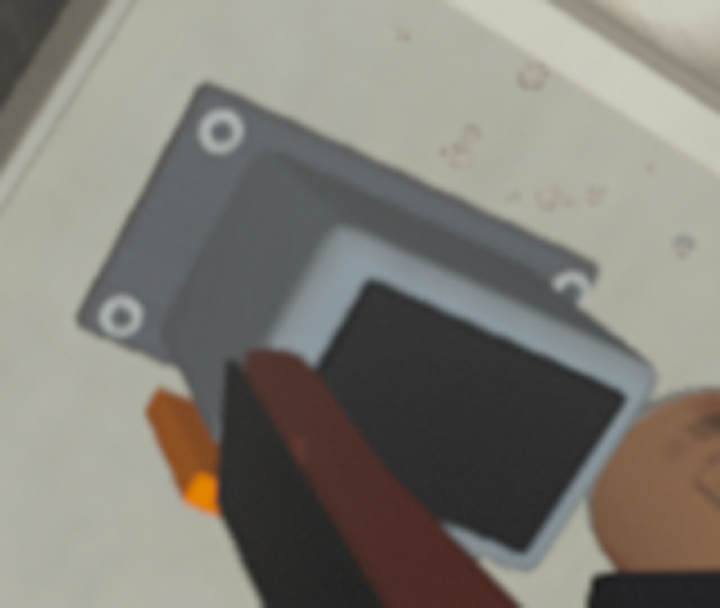

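Run:
```python
from h import *
im=ctrl.get_image('wrist')
P=ray(im,[[355.1,183.9],[327.8,236.1],[442.7,223.9]],8);print(P.round(1))
A,B,C=P; print(np.linalg.norm(A-B),np.linalg.norm(A-C),np.arctan2(*(C-A)[1::-1]),np.arctan2(-(A-B)[0],(A-B)[1]))
# fit yaw, origin
from scipy.optimize import least_squares
loc=np.array([[-65,92],[-65,14],[65,92]])
def f(v):
    c,s=np.cos(v[2]),np.sin(v[2]); return ((loc@np.array([[c,s],[-s,c]])+v[:2])-P[:,:2]).ravel()
r=least_squares(f,[476,197,0]); print(r.x,r.fun.round(1))
```

```text
[[403.1 281.7   8. ]
 [411.1 208.7   8. ]
 [528.6 295.5   8. ]]
73.36882117460583 126.28004447335294 0.10949592779571547 0.10926993020036165
[4.75924920e+02 1.98523611e+02 1.02393960e-01] [-1.3  1.7 -1.3 -2.9  2.5  1.2]
```

```bash
python3 -m handwheel '[[[0,0,0.073],[-5,37.5,0],1],[[0,0,0.073],[-2,38,0],1],[[0,0,0.073],[1,38,0],1],[[0,0,0.073],[3.5,38,0],1],[[0,0,0.073],[6,37.5,0],1],[[0,0,0.073],[9,37,0],1],[[0,0,0.073],[11.5,36,0],1],[[0,0,0.073],[14,35,0],1],[[0,0,0.073],[16.5,34,0],1],[[0,0,0.073],[19,33,0],1]]'
python3 - <<'E'
from h import *
im=shot('wrist','wr3')
for q in ['blue_label','white_label','carton','coder','platen_face']:
        for r in ctrl.spot_point(im,q)[:2]: print(q,round(r['score'],2),w(im,r['position']).round(1))
o=ctrl.get_obs();print(o['ee_pos'],o['orientation'])
E
```

```text
t: 3.77
ee_pos: [477.5, -103.2, 226.9]
orientation: [-3.117, 0.291, -0.006]
ft_force: [0.2, 0.6, 0.1]
width: 87.9
blue_label 0.64 [ 487.5 -101.5   65.9]
white_label 0.73 [499.  -63.4  35.8]
carton 0.75 [486.4 -99.1  31.3]
carton 0.35 [ 599.5 -200.5    0.6]
[ 475.94426235 -101.0625498   226.62474588] [-3.11700663  0.2851175  -0.00420477]
```

View pics/wr3.png

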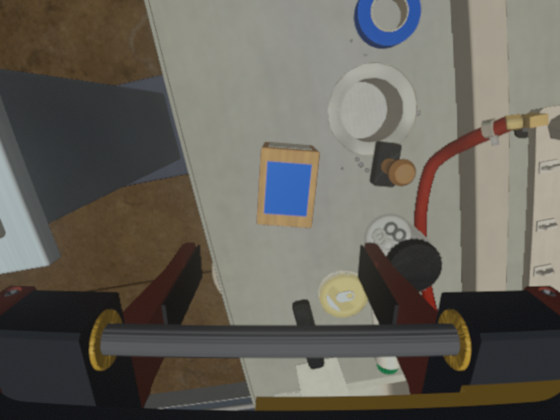

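Run:
```python
from h import *
im=ctrl.get_image('wrist')
px=im['pixels']; m=((px[:,:,2].astype(int)-px[:,:,0])>120).astype(np.uint8); m[:120]=0; m[:,:240]=0;m[:,340:]=0;m[240:]=0
c=np.argwhere(m)[:,::-1].astype(np.float32)
P=ray(im,c,66)[:,:2].astype(np.float32)
print(P.mean(0),cv2.minAreaRect(P))
big=cv2.resize(px[120:250,230:350,::-1],None,fx=4.5,fy=4.5,interpolation=cv2.INTER_CUBIC);cv2.imwrite('pics/wr3c.png',big)
```

```text
[486.53836 -99.18839] ((486.406005859375, -99.67759704589844), (50.64203643798828, 40.996131896972656), 74.85660552978516)
```

View pics/wr3c.png

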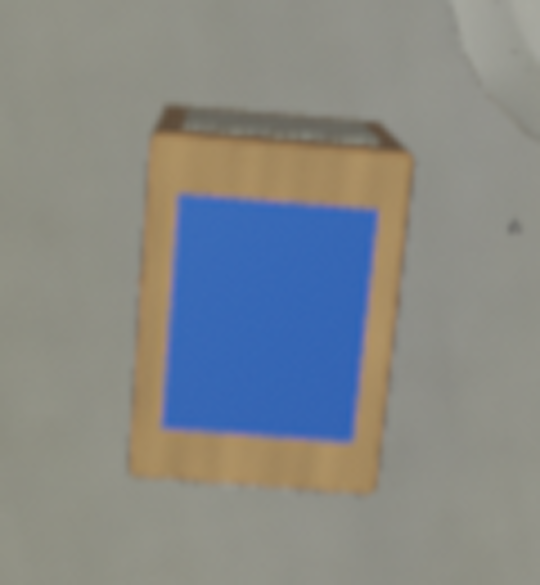

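Run:
```python
from h import *
im=ctrl.get_image('wrist')
q=np.array([[178,195],[377,208],[354,440],[163,430],[150,134],[410,154],[377,492],[130,474]])/4.5+[230,120]
P=ray(im,q,66)[:,:2]
for k in(0,4):
    a,b,c,d=P[k:k+4]; print(P[k:k+4].mean(0).round(1))
    for u in(a-d,b-c): print('y edge',np.linalg.norm(u).round(1),np.arctan2(-u[0],u[1]).round(3))
    for u in(b-a,c-d): print('x edge',np.linalg.norm(u).round(1),np.arctan2(u[1],u[0]).round(3))
plan([487,-100.5,150],toolR(-.235),5)
```

```text
[ 486.8 -100.3]
y edge 54.0 -0.254
y edge 53.6 -0.251
x edge 43.6 -0.247
x edge 43.8 -0.238
[486.5 -99.8]
y edge 78.0 -0.255
y edge 78.1 -0.244
x edge 56.4 -0.258
x edge 57.3 -0.26
now [ 476.  -101.   226.9] tot rot [-0.012 -0.002  0.053] dist 77.7
[[np.float64(-0.002), np.float64(-0.0), np.float64(0.011)], [np.float64(2.1), np.float64(-0.3), np.float64(15.4)]]
[[np.float64(-0.002), np.float64(-0.0), np.float64(0.011)], [np.float64(2.1), np.float64(-0.4), np.float64(15.4)]]
[[np.float64(-0.002), np.float64(-0.0), np.float64(0.011)], [np.float64(2.1), np.float64(-0.4), np.float64(15.4)]]
[[np.float64(-0.002), np.float64(-0.0), np.float64(0.011)], [np.float64(2.1), np.float64(-0.5), np.float64(15.4)]]
[[np.float64(-0.002), np.float64(-0.0), np.float64(0.011)], [np.float64(2.1), np.float64(-0.6), np.float64(15.4)]]
```

```bash
cat >> h.py <<'E'
def tgt(c,az,tilt,back=0):
    R=toolR(az,tilt); return np.array(c,float)+R.apply([0,0,11-back]),R
def plan(pos,R,n=10,obs=None):
    o=obs or ctrl.get_obs(); p=np.array(o['ee_pos'],float); r=Ro.from_rotvec(o['orientation'])
    tot=(r.inv()*R).as_rotvec(); dp=(np.array(pos,float)-p)/n
    print('now',p.round(1),'q',np.round(o['qpos'],2),'w',round(o['width'],1),'F',np.round(o['ft_force'],1),'dist',np.linalg.norm(dp*n).round(1))
    for i in range(n):
        print((tot/n).round(3).tolist(),r.inv().apply(dp).round(1).tolist()); r=r*Ro.from_rotvec(tot/n)
E
python3 - <<'E'
from h import *
plan(*tgt([486.5,-100,33],-.25,.6,100),8)
E
```

```text
now [ 476.  -101.   226.9] q [-0.24  0.22  1.93  0.01  0.98 -0.07] w 88.1 F [-0.7  0.2  0.2] dist 129.6
[0.074, 0.002, 0.008] [0.8, 6.1, 15.0]
[0.074, 0.002, 0.008] [0.8, 7.2, 14.5]
[0.074, 0.002, 0.008] [0.9, 8.2, 13.9]
[0.074, 0.002, 0.008] [0.9, 9.2, 13.3]
[0.074, 0.002, 0.008] [1.0, 10.1, 12.6]
[0.074, 0.002, 0.008] [1.0, 11.0, 11.8]
[0.074, 0.002, 0.008] [1.1, 11.9, 11.0]
[0.074, 0.002, 0.008] [1.2, 12.6, 10.1]
```

```bash
python3 -m handwheel '[[[0.074,0.002,0.008],[1,6,15],1],[[0.074,0.002,0.008],[1,7,14.5],1],[[0.074,0.002,0.008],[1,8,14],1],[[0.074,0.002,0.008],[1,9,13],1],[[0.074,0.002,0.008],[1,10,12.5],1],[[0.074,0.002,0.008],[1,11,12],1],[[0.074,0.002,0.008],[1,12,11],1],[[0.074,0.002,0.008],[1,12.5,10],1],[[0,0,0],[0,0,0],1],[[0,0,0],[0,0,0],1]]'
python3 - <<'E'
from h import *
plan(*tgt([486.5,-100,33],-.25,.6,0),6)
E
```

```text
t: 5.0
ee_pos: [480.5, -135.4, 107.1]
orientation: [-2.5, 0.276, -0.11]
ft_force: [0.6, 0.2, 0.8]
width: 88.0
now [ 480.5 -135.4  107.1] q [-0.64  0.57  1.92  0.69  1.03 -0.89] w 88.0 F [0.6 0.2 0.8] dist 93.2
[-0.005, 0.0, 0.005] [-0.5, 2.5, 15.3]
[-0.005, 0.0, 0.005] [-0.5, 2.4, 15.3]
[-0.005, 0.0, 0.005] [-0.5, 2.4, 15.3]
[-0.005, 0.0, 0.005] [-0.5, 2.3, 15.4]
[-0.005, 0.0, 0.005] [-0.5, 2.2, 15.4]
[-0.005, 0.0, 0.005] [-0.5, 2.1, 15.4]
```

```bash
python3 -m handwheel '[[[-0.015,0,0.015],[-1.5,7,0],1],[[-0.015,0,0.015],[-1.5,7,8],1],[[0,0,0],[0,0,15],1],[[0,0,0],[0,0,15],1],[[0,0,0],[0,0,15],1],[[0,0,0],[0,0,15],1],[[0,0,0],[0,0,15],1],[[0,0,0],[0,0,9],1],[[0,0,0],[0,0,0],1],[[0,0,0],[0,0,0],1]]'
python3 - <<'E'
from h import *
im=shot('wrist','wr4');im=shot('scene','sc4')
plan(*tgt([486.5,-100,33],-.25,.6,0),1)
E
```

```text
t: 5.83
ee_pos: [492.9, -89.4, 30.7]
orientation: [-2.555, 0.297, -0.105]
ft_force: [-0.6, -0.1, -0.2]
width: 87.8
now [493.1 -90.1  30.8] q [-0.53  0.68  1.97  0.79  0.83 -0.94] w 87.7 F [0.5 0.7 0.6] dist 9.4
[0.027, -0.003, 0.019] [-4.1, 7.9, 3.1]
```

View pics/wr4.png

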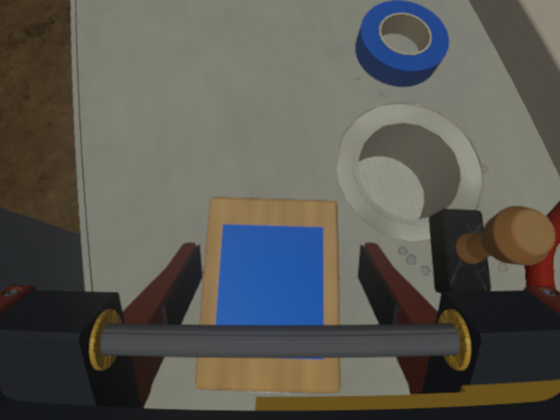

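View pics/sc4.png

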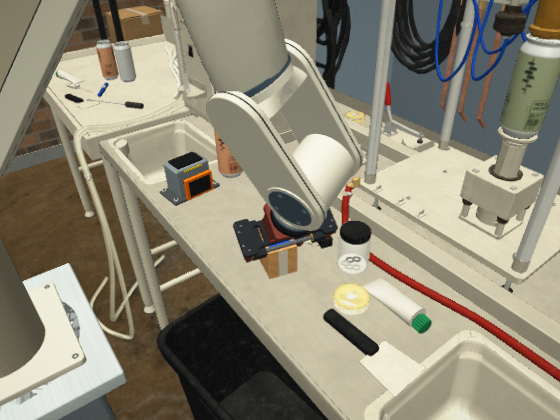

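The carton sits between the jaws, and the image (carton centre x≈271 against jaw centre ≈281) confirms the −4 mm correction.

```bash
python3 -m handwheel '[[[0.027,-0.003,0.02],[-4,8,3],1],[[0,0,0],[0,0,0],1],[[0,0,0],[0,0,0],0.4],[[0,0,0],[0,0,0],0.2],[[0,0,0],[0,0,0],0],[[0,0,0],[0,0,0],0],[[0,0,0],[0,0,0],0],[[0,0,0],[0,0,0],0],[[0,0,0],[0,0,0],0],[[0,0,0],[0,0,0],0]]'
python3 - <<'E'
from h import *
im=shot('wrist','wr5')
plan(*tgt([486.5,-100,33],-.25,.6,0),1)
E
```

```text
t: 6.77
ee_pos: [488.3, -97.4, 24.9]
orientation: [-2.523, 0.324, -0.102]
ft_force: [-1.2, -0.4, -0.7]
width: 57.9
now [488.3 -97.5  24.9] q [-0.56  0.71  1.96  0.8   0.85 -0.96] w 57.8 F [-0.2 -0.6 -0.1] dist 3.6
[-0.001, -0.004, -0.004] [-1.1, -2.2, 2.7]
```

View pics/wr5.png

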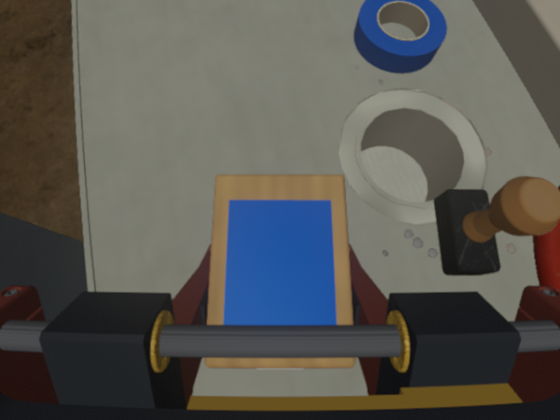

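```bash
cat >> h.py <<'E'
import json
CO=np.array([476.,198.,0]); CY=0.105
def rz(a): return Ro.from_euler('z',a)
def save_grip(c,Rc):
    o=ctrl.get_obs(); r=Ro.from_rotvec(o['orientation']); t=r.inv().apply(np.array(c)-o['ee_pos'])
    t[0]=0; json.dump([t.tolist(),(r.inv()*Rc).as_rotvec().tolist()],open('grip.json','w')); print('grip off',t)
def carton():
    o=ctrl.get_obs(); r=Ro.from_rotvec(o['orientation']); t,v=json.load(open('grip.json'))
    return o['ee_pos']+r.apply(t), r*Ro.from_rotvec(v)
def incoder(c,R):
    return rz(-CY).apply(np.array(c)-CO).round(1),(rz(-CY)*R).as_rotvec().round(3)
def plan_carton(c_coder,Rc_coder,n):
    t,v=json.load(open('grip.json')); Rc=rz(CY)*Rc_coder; R=Rc*Ro.from_rotvec(v).inv()
    c=CO+rz(CY).apply(np.array(c_coder,float)); print('carton in coder now',*incoder(*carton()))
    plan(c-R.apply(t),R,n)
E
python3 - <<'E'
from h import *
o=ctrl.get_obs(); r=Ro.from_rotvec(o['orientation']); x=r.apply([1,0,0]); yaw=np.arctan2(x[1],x[0]); print('yaw',yaw,x)
p=o['ee_pos']
# centre x: on plane of jaws at carton y
c=np.array([486.5,-100,33]); save_grip(c,rz(yaw)); print(carton()[0])
plan_carton([0,-120,37],Ro.identity(),10)
E
```

```text
yaw -0.2558013238451072 [ 0.9674599  -0.25302049  0.00140425]
grip off [ 0.         -2.17348412 -8.29252674]
[ 487.55899513 -100.27695977   33.00153711]
carton in coder now [ -19.8 -297.8   33. ] [ 0.    -0.    -0.361]
now [488.3 -97.5  24.9] q [-0.56  0.71  1.96  0.8   0.85 -0.96] w 57.8 F [-0.2 -0.6 -0.1] dist 179.1
[0.0, -0.02, -0.03] [-4.5, -14.5, 9.5]
[0.0, -0.02, -0.03] [-3.9, -14.6, 9.6]
[0.0, -0.02, -0.03] [-3.3, -14.7, 9.6]
[0.0, -0.02, -0.03] [-2.6, -14.8, 9.7]
[0.0, -0.02, -0.03] [-2.0, -14.9, 9.7]
[0.0, -0.02, -0.03] [-1.3, -14.9, 9.8]
[0.0, -0.02, -0.03] [-0.7, -15.0, 9.8]
[0.0, -0.02, -0.03] [-0.1, -15.0, 9.8]
[0.0, -0.02, -0.03] [0.6, -15.0, 9.8]
[0.0, -0.02, -0.03] [1.2, -15.0, 9.8]
```

```bash
python3 -m handwheel '[[[0,0,0],[0,-2,-3],0],[[0,-0.02,-0.03],[-4.5,-14.5,9.5],0],[[0,-0.02,-0.03],[-4,-14.5,9.5],0],[[0,-0.02,-0.03],[-3.3,-14.7,9.6],0],[[0,-0.02,-0.03],[-2.6,-14.8,9.7],0],[[0,-0.02,-0.03],[-2,-15,9.7],0],[[0,-0.02,-0.03],[-1.3,-15,9.8],0],[[0,-0.02,-0.03],[-0.7,-15,9.8],0],[[0,-0.02,-0.03],[0,-15,9.8],0],[[0,-0.02,-0.03],[0.6,-15,9.8],0]]'
python3 - <<'E'
from h import *
for n in['scene','side','wrist']:
    im=shot(n,n+'6')
    for q in ['coder','platen_face','white_label','carton','blue_label']:
        for r in ctrl.spot_point(im,q)[:1]: print(n,q,round(r['score'],2),w(im,r['position']).round(1))
print(carton()[0])
plan_carton([0,-80,37],Ro.identity(),6)
E
```

```text
t: 7.65
ee_pos: [488.3, 66.3, 32.3]
orientation: [-2.544, -0.101, 0.021]
ft_force: [-0.1, 0.3, -2.1]
width: 58.4
scene coder 0.79 [480.5 193.9  -2.1]
scene platen_face 0.65 [477.  197.2  37.7]
scene carton 0.87 [490.6  59.6  41.5]
side coder 0.72 [472.9 195.9   1.8]
side white_label 0.74 [481.4 103.5  39. ]
side carton 0.59 [485.4  62.3  38.9]
side blue_label 0.7 [490.   59.5  77.2]
wrist coder 0.6 [472.7 196.9  -3.9]
wrist carton 0.89 [489.8  61.9  37.6]
wrist blue_label 0.73 [492.9  65.1  71.1]
[488.51070501  62.53817448  40.25462239]
carton in coder now [  -1.8 -136.    40.3] [-0.006 -0.005 -0.03 ]
now [488.4  65.4  32.2] q [-0.23  0.69  1.98  0.8   0.85 -0.96] w 58.0 F [ 0.3 -0.2 -1.6] dist 56.2
[0.001, -0.004, -0.004] [-0.0, -7.4, 5.7]
[0.001, -0.004, -0.004] [0.0, -7.4, 5.7]
[0.001, -0.004, -0.004] [0.1, -7.4, 5.7]
[0.001, -0.004, -0.004] [0.1, -7.4, 5.7]
[0.001, -0.004, -0.004] [0.2, -7.4, 5.7]
[0.001, -0.004, -0.004] [0.2, -7.4, 5.7]
```

View pics/scene6.png

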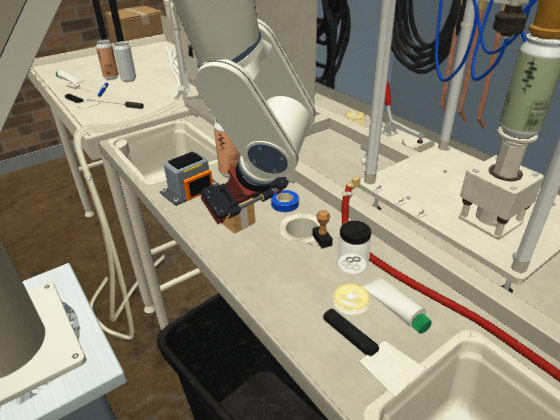

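View pics/wrist6.png

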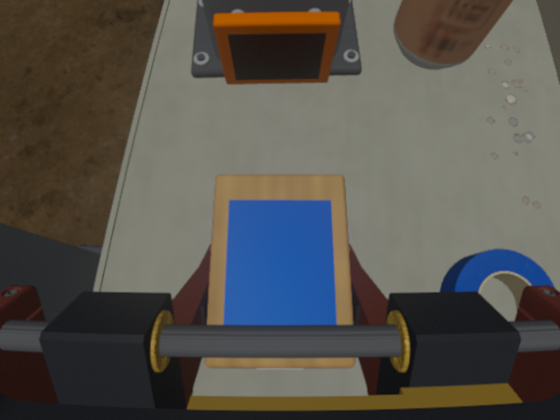

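View pics/side6.png

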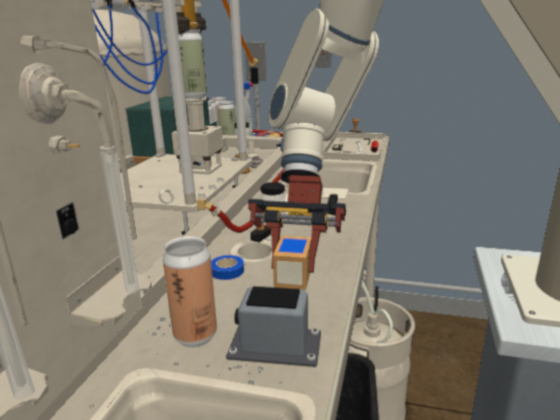

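The wrist view shows the platen with its bottom corners near (224,83) and (330,81), and the base plate's front corners near (193,75) and (360,73). The carton faces it almost in line. I'll refine the coder pose from these points.

Run:
```python
from h import *
im=ctrl.get_image('wrist')
c=im['pixels'][0:100,180:370,::-1]; cv2.imwrite('pics/wr7c.png',cv2.resize(c,None,fx=4.2,fy=4.2,interpolation=cv2.INTER_CUBIC))
```

```text
(no output)
```

View pics/wr7c.png

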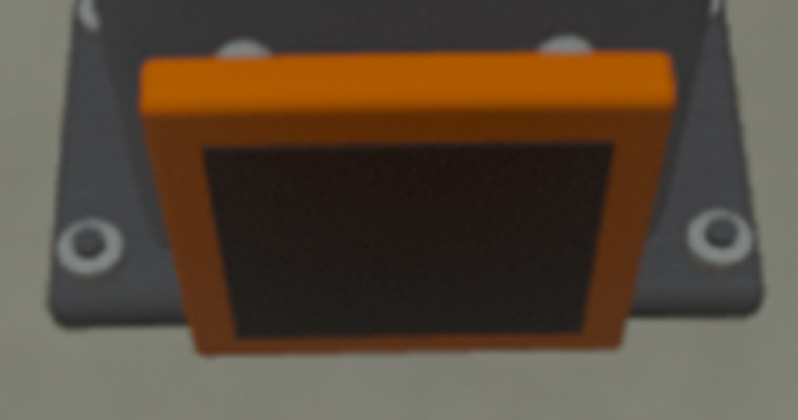

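Run:
```python
from h import *
from scipy.optimize import least_squares
im=ctrl.get_image('wrist')
q=np.array([[195,355],[620,348],[140,112],[673,107]])/4.2+[180,0]
L=np.array([[-37,0,10],[37,0,10],[-37,0,64],[37,0,64.]])
f=lambda v:(proj(im,rz(v[2]).apply(L)+[v[0],v[1],v[3]])-q).ravel()
r=least_squares(f,[476,198,.1,0]); print(r.x.round(3),r.fun.round(1))
# carton top as check: corners at its modelled pose
c,R=carton(); V=R.apply([[-29,40,33],[29,40,33],[-29,-40,33],[29,-40,33]])+c; print(proj(im,V).round(1))
```

```text
[ 4.76461e+02  2.01418e+02  9.70000e-02 -4.92700e+00] [ 0.6  0.7 -0.7  1.   0.3 -0.6 -0.2 -0.8]
[[213.9 171.8]
 [344.8 172. ]
 [202.  369.1]
 [356.5 369.1]]
```

```bash
sed -i 's/^CO=.*/CO=np.array([476.4,199.,0]); CY=0.10/' h.py
python3 - <<'E'
from h import *
plan_carton([0,-55,36],Ro.identity(),8)
E
```

```text
carton in coder now [  -1.6 -136.9   40.2] [-0.006 -0.005 -0.025]
now [488.3  65.4  32.2] q [-0.23  0.69  1.98  0.8   0.85 -0.96] w 58.1 F [-0.3 -1.2 -2.5] dist 82.1
[0.001, -0.002, -0.002] [-0.1, -8.2, 6.2]
[0.001, -0.002, -0.002] [-0.0, -8.2, 6.2]
[0.001, -0.002, -0.002] [-0.0, -8.2, 6.2]
[0.001, -0.002, -0.002] [0.0, -8.2, 6.2]
[0.001, -0.002, -0.002] [0.1, -8.2, 6.2]
[0.001, -0.002, -0.002] [0.1, -8.2, 6.2]
[0.001, -0.002, -0.002] [0.1, -8.2, 6.2]
[0.001, -0.002, -0.002] [0.2, -8.2, 6.2]
```

```bash
python3 -m handwheel '[[[0,-0.003,-0.003],[0,-8,6],0],[[0,-0.003,-0.003],[0,-8,6],0],[[0,-0.003,-0.003],[0,-8,6],0],[[0,-0.003,-0.003],[0,-8,6],0],[[0,-0.003,-0.003],[0,-8,6],0],[[0,-0.003,-0.003],[0,-8,6],0],[[0,0,0],[0,-8,6],0],[[0,0,0],[0,-5,4],0],[[0,0,0],[0,0,0],0],[[0,0,0],[0,0,0],0]]'
python3 - <<'E'
from h import *
im=shot('wrist','wr8')
plan_carton([0,-40,36],Ro.identity(),10)
E
```

```text
t: 9.48
ee_pos: [479.5, 151.9, 27.8]
orientation: [-2.542, -0.136, 0.041]
ft_force: [-0.4, -0.6, -2.6]
width: 57.8
carton in coder now [ -1.6 -50.2  35.9] [-0.005  0.001  0.006]
now [479.5 151.7  27.8] q [-0.06  0.69  2.01  0.9   0.79 -0.92] w 58.0 F [ 0.6 -0.4 -2.4] dist 10.4
[0.001, 0.0, 0.0] [0.2, -0.9, 0.6]
[0.001, 0.0, 0.0] [0.2, -0.9, 0.6]
[0.001, 0.0, 0.0] [0.2, -0.9, 0.6]
[0.001, 0.0, 0.0] [0.2, -0.9, 0.6]
[0.001, 0.0, 0.0] [0.2, -0.9, 0.6]
[0.001, 0.0, 0.0] [0.2, -0.9, 0.6]
[0.001, 0.0, 0.0] [0.2, -0.9, 0.6]
[0.001, 0.0, 0.0] [0.2, -0.9, 0.6]
[0.001, 0.0, 0.0] [0.2, -0.9, 0.6]
[0.001, 0.0, 0.0] [0.2, -0.9, 0.6]
```

View pics/wr8.png

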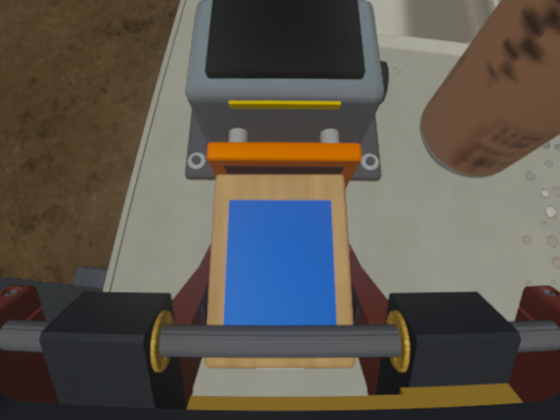

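The wrist view shows the platen spanning x 208–360 (centre 284) and the carton centred at 280, square to it. I'll shift +2 mm and creep in.

```bash
python3 -m handwheel '[[[0,0,0],[1,-1,0.6],0],[[0,0,0],[1,-1,0.6],0],[[0,0,0],[0,-1,0.6],0],[[0,0,0],[0,-1,0.6],0],[[0,0,0],[0,-1,0.6],0],[[0,0,0],[0,-1,0.6],0],[[0,0,0],[0,-1,0.6],0],[[0,0,0],[0,-1,0.6],0],[[0,0,0],[0,-1,0.6],0],[[0,0,0],[0,-1,0.6],0]]'
python3 - <<'E'
from h import *
print(incoder(*carton()),ctrl.get_obs()['ft_force'])
E
```

```text
t: 10.37
ee_pos: [481.7, 161.7, 28.5]
orientation: [-2.544, -0.131, 0.037]
ft_force: [-1.1, -7.2, 0.1]
width: 57.7
(array([  1.5, -40.5,  36.6]), array([-0.007, -0.001,  0.002])) [-1.14463415 -7.23240173  0.07084746]
```

```bash
python3 -m handwheel '[[[0,0,0],[0,-1,0.7],0],[[0,0,0],[0,-1,0.7],0],[[0,0,0],[0,-1,0.7],0],[[0,0,0],[0,-1,0.7],0],[[0,0,0],[0,-1,0.7],0],[[0,0,0],[0,-1,0.7],0],[[0,0,0],[0,-1,0.7],0],[[0,0,0],[0,-1,0.7],0],[[0,0,0],[0,-1,0.7],0],[[0,0,0],[0,-1,0.7],0]]'
python3 - <<'E'
from h import *
print(incoder(*carton()),ctrl.get_obs()['ft_force'])
E
```

```text
t: 11.2
ee_pos: [482.0, 164.5, 28.4]
orientation: [-2.559, -0.133, 0.026]
ft_force: [-1.7, -13.0, 4.4]
width: 57.8
(array([  2. , -37.6,  36.5]), array([-0.022, -0.008,  0.   ])) [ -1.71963187 -12.99996789   4.4454337 ]
```

```bash
python3 -m handwheel '[[[0,0,0],[0,-1.4,1],0],[[0,0,0],[0,-1.4,1],0],[[0,0,0],[0,-1.4,1],0],[[0,0,0],[0,-1.5,1],0],[[0,0,0],[0,-1.5,1],0],[[0,0,0],[0,-1.5,1],0],[[0,0,0],[0,-1.5,1],0],[[0,0,0],[0,-1.5,1],0],[[0,0,0],[0,-1.5,1],0],[[0,0,0],[0,-1.5,1],0]]'
python3 - <<'E'
from h import *
im=shot('wrist','wr9')
print(incoder(*carton()),ctrl.get_obs()['ft_force'])
E
```

```text
t: 12.03
ee_pos: [482.6, 165.8, 28.5]
orientation: [-2.582, -0.137, 0.007]
ft_force: [-2.1, -19.9, 6.7]
width: 57.7
(array([  2.7, -36.2,  36.7]), array([-0.046, -0.022, -0.001])) [ -3.02353232 -19.21693009   6.91800712]
```

View pics/wr9.png

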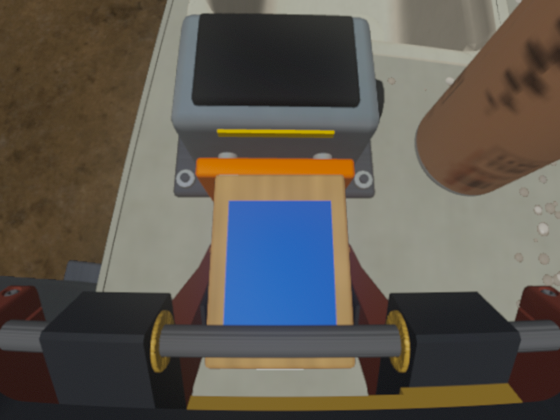

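The platen centre is at 276 and the carton at 280, so it is flush and about +2.5 mm off in x. The force is around 20 N. I'll push slightly harder, correct the small pitch, and hold.

```bash
python3 -m handwheel '[[[0.01,0.005,0],[-0.3,-1.8,1.3],0],[[0.01,0.005,0],[-0.3,-1.8,1.3],0],[[0.01,0.005,0],[-0.3,-1.8,1.3],0],[[0.01,0.005,0],[-0.3,-1.8,1.3],0],[[0.01,0.005,0],[-0.3,-1.8,1.3],0],[[0.01,0.005,0],[-0.3,-1.8,1.3],0],[[0.01,0.005,0],[-0.3,-1.8,1.3],0],[[0.01,0.005,0],[-0.3,-1.8,1.3],0],[[0.01,0.005,0],[-0.3,-1.8,1.3],0],[[0.01,0.005,0],[-0.3,-1.8,1.3],0]]'
python3 - <<'E'
from h import *
im=shot('wrist','wr10')
print(incoder(*carton()),ctrl.get_obs()['ft_force'])
for a in (0,6):
  L=np.array([[-37,10+a,64],[37,10+a,64],[-65,14,8],[65,14,8],[-37,a,64]]); print(a,proj(im,rz(CY).apply(L)+CO).round(0).tolist())
E
```

```text
t: 12.92
ee_pos: [483.2, 167.8, 27.5]
orientation: [-2.51, -0.126, -0.082]
ft_force: [-3.0, -19.6, 12.9]
width: 58.1
(array([  2.8, -34.8,  35.5]), array([ 0.023, -0.088, -0.028])) [ -2.80110728 -18.322904    12.57841317]
0 [[195.0, 165.0], [354.0, 167.0], [164.0, 199.0], [369.0, 199.0], [194.0, 185.0]]
6 [[196.0, 153.0], [352.0, 156.0], [164.0, 199.0], [369.0, 199.0], [194.0, 173.0]]
```

View pics/wr10.png

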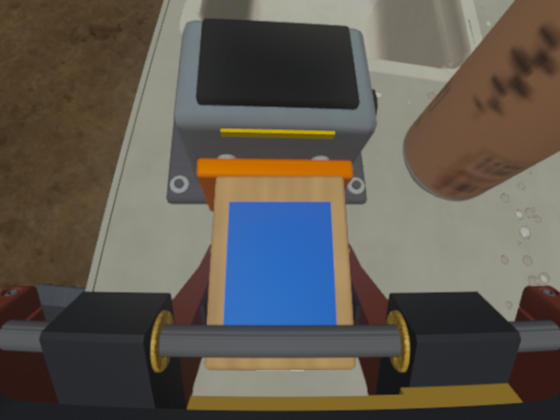

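Run:
```python
from h import *
plan_carton([1,-34.5,37],Ro.identity(),8)
```

```text
carton in coder now [  2.8 -34.8  35.5] [ 0.023 -0.088 -0.028]
now [483.1 167.8  27.5] q [-0.05  0.69  2.06  1.09  0.73 -1.1 ] w 57.7 F [ -2.8 -18.3  12.6] dist 2.9
[-0.003, -0.011, 0.003] [-0.3, -0.1, -0.2]
[-0.003, -0.011, 0.003] [-0.3, -0.1, -0.2]
[-0.003, -0.011, 0.003] [-0.3, -0.1, -0.2]
[-0.003, -0.011, 0.003] [-0.3, -0.1, -0.2]
[-0.003, -0.011, 0.003] [-0.3, -0.1, -0.1]
[-0.003, -0.011, 0.003] [-0.3, -0.1, -0.1]
[-0.003, -0.011, 0.003] [-0.3, -0.1, -0.1]
[-0.003, -0.011, 0.003] [-0.3, -0.1, -0.1]
```

```bash
python3 -m handwheel '[[[-0.003,-0.011,0.003],[-0.5,-2,1],0],[[-0.003,-0.011,0.003],[-0.5,-2,1],0],[[-0.003,-0.011,0.003],[-0.5,-2,1],0],[[-0.003,-0.011,0.003],[-0.5,-2,1],0],[[-0.003,-0.011,0.003],[-0.5,-2,1],0],[[-0.003,-0.011,0.003],[-0.5,-2,1],0],[[-0.003,-0.011,0.003],[-0.5,-2,1],0],[[-0.003,-0.011,0.003],[-0.5,-2,1],0],[[0,0,0],[-0.3,-2,1],0],[[0,0,0],[-0.3,-2,1],0]]'
python3 - <<'E'
from h import *
im=shot('wrist','wr11')
print(incoder(*carton()),ctrl.get_obs()['ft_force'])
for a in (0,6):
  L=np.array([[-37,10+a,64],[37,10+a,64],[-65,14,8],[65,14,8],[-37,a,64]]); print(a,proj(im,rz(CY).apply(L)+CO).round(0).tolist())
E
```

```text
t: 13.8
ee_pos: [483.4, 166.9, 27.6]
orientation: [-2.58, -0.137, 0.007]
ft_force: [-2.4, -21.4, 4.9]
width: 57.4
(array([  3.5, -35.2,  35.8]), array([-0.045, -0.022, -0.001])) [ -2.01678868 -20.5727207    4.42555156]
0 [[191.0, 166.0], [354.0, 167.0], [169.0, 194.0], [376.0, 195.0], [190.0, 187.0]]
6 [[192.0, 154.0], [353.0, 155.0], [169.0, 194.0], [376.0, 195.0], [191.0, 174.0]]
```

View pics/wr11.png

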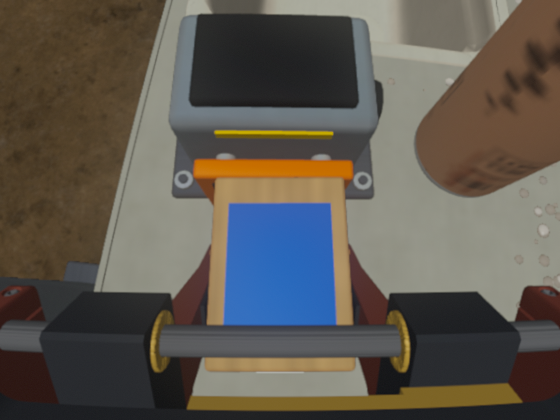

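```bash
python3 -m handwheel '[[[0,0,0],[-0.3,-2.3,1.6],0],[[0,0,0],[-0.3,-2.3,1.6],0],[[0,0,0],[-0.3,-2.3,1.6],0],[[0.002,0,0],[-0.3,-2.5,1.7],0],[[0.002,0,0],[-0.3,-2.5,1.7],0],[[0.002,0,0],[-0.3,-2.5,1.7],0],[[0.002,0,0],[-0.3,-2.5,1.7],0],[[0.002,0,0],[-0.3,-2.5,1.7],0],[[0.002,0,0],[-0.3,-2.5,1.7],0],[[0.002,0,0],[-0.3,-2.5,1.7],0]]'
python3 - <<'E'
from h import *
im=shot('wrist','wr12')
print(incoder(*carton()),ctrl.get_obs()['ft_force'])
for a in (0,6):
  L=np.array([[-37,10+a,64],[37,10+a,64],[-65,14,8],[65,14,8],[-37,a,64]]); print(a,proj(im,rz(CY).apply(L)+CO).round(0).tolist())
E
```

```text
t: 14.68
ee_pos: [483.5, 170.4, 25.6]
orientation: [-2.606, -0.14, -0.026]
ft_force: [-2.5, -29.4, 13.9]
width: 57.9
(array([  3.8, -31.4,  33.8]), array([-0.071, -0.044, -0.007])) [ -2.69211957 -25.33766605  10.37117498]
0 [[189.0, 173.0], [356.0, 174.0], [164.0, 197.0], [375.0, 198.0], [187.0, 195.0]]
6 [[190.0, 160.0], [355.0, 162.0], [164.0, 197.0], [375.0, 198.0], [188.0, 181.0]]
```

View pics/wr12.png

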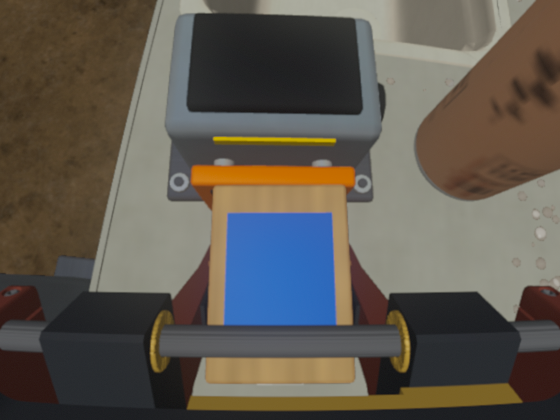

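The platen has stopped moving, and extra push only slid the grip (carton's lower edge went from row 371 to 382) at 25–29 N, so it is on its stop. Now I'll draw back and lift.

Run:
```python
from h import *
plan_carton([0,-180,60],Ro.identity(),10)
```

```text
carton in coder now [  3.8 -31.4  33.8] [-0.071 -0.044 -0.007]
now [483.5 170.5  25.6] q [ 0.01  0.66  2.03  0.93  0.68 -0.91] w 57.8 F [ -2.7 -25.3  10.4] dist 150.4
[0.007, -0.004, 0.002] [-0.2, 11.4, -9.8]
[0.007, -0.004, 0.002] [-0.2, 11.4, -9.9]
[0.007, -0.004, 0.002] [-0.3, 11.3, -9.9]
[0.007, -0.004, 0.002] [-0.3, 11.2, -10.0]
[0.007, -0.004, 0.002] [-0.3, 11.1, -10.1]
[0.007, -0.004, 0.002] [-0.3, 11.1, -10.2]
[0.007, -0.004, 0.002] [-0.3, 11.0, -10.2]
[0.007, -0.004, 0.002] [-0.4, 10.9, -10.3]
[0.007, -0.004, 0.002] [-0.4, 10.9, -10.4]
[0.007, -0.004, 0.002] [-0.4, 10.8, -10.5]
```

```bash
python3 -m handwheel '[[[0.007,-0.004,0.002],[0,11.5,-9],0],[[0.007,-0.004,0.002],[0,11.5,-9.5],0],[[0.007,-0.004,0.002],[0,11.3,-10],0],[[0.007,-0.004,0.002],[-0.5,11.2,-10],0],[[0.007,-0.004,0.002],[-0.5,11.1,-10],0],[[0.007,-0.004,0.002],[-0.5,11.1,-10.2],0],[[0.007,-0.004,0.002],[-0.5,11,-10.2],0],[[0.007,-0.004,0.002],[-0.5,11,-10.3],0],[[0.007,-0.004,0.002],[-0.5,11,-10.4],0],[[0.007,-0.004,0.002],[-0.5,11,-10.5],0]]'
python3 - <<'E'
from h import *
im=shot('wrist','wr13');shot('side','sd13')
c=im['pixels'][150:400,180:380,::-1]; cv2.imwrite('pics/wr13c.png',cv2.resize(c,None,fx=2.4,fy=2.4,interpolation=cv2.INTER_CUBIC))
plan_carton([0,-180,60],Ro.identity(),1)
c,R=carton(); V=R.apply([[-29,40,33],[29,40,33],[-29,-40,33],[29,-40,33]])+c; print(proj(im,V).round(1))
E
```

```text
t: 15.57
ee_pos: [492.6, 17.7, 52.3]
orientation: [-2.536, -0.13, 0.041]
ft_force: [-0.1, -0.2, -2.1]
width: 57.8
carton in coder now [  -0.8 -186.3   60.4] [-0.  0. -0.]
now [493.9  16.5  52.3] q [-0.31  0.66  1.93  0.69  0.94 -0.94] w 57.8 F [-0.   0.3 -2.2] dist 6.3
[0.0, 0.0, -0.0] [0.8, -4.9, 3.8]
[[216.4 174.5]
 [347.7 174.8]
 [204.4 372.7]
 [359.4 373.1]]
```

View pics/wr13c.png

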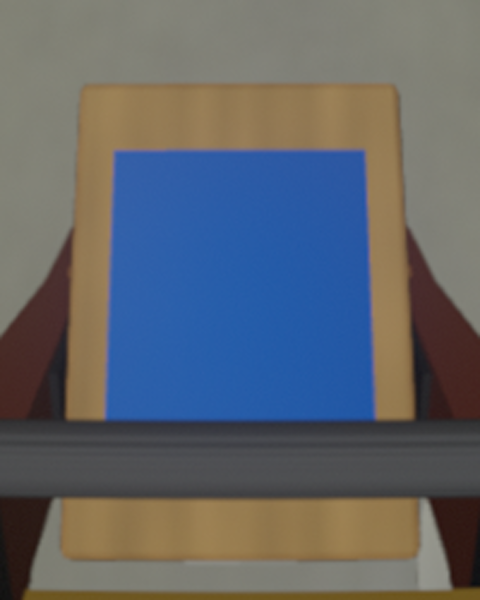

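View pics/sd13.png

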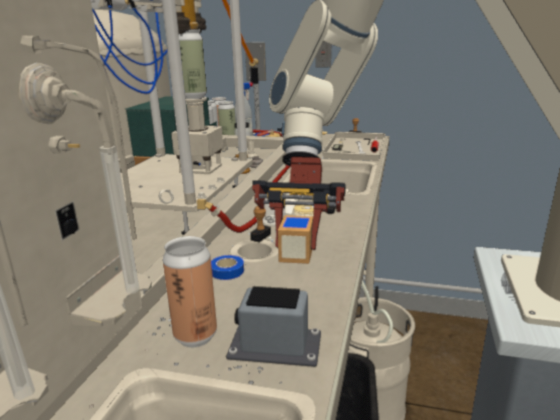

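Run:
```python
from h import *
from scipy.optimize import least_squares
im=ctrl.get_image('wrist')
p5=cv2.imread('pics/wr5.png')[150:400,180:380]; cv2.imwrite('pics/wr5c.png',cv2.resize(p5,None,fx=2.4,fy=2.4,interpolation=cv2.INTER_CUBIC))
def blue(px):
    px=px.astype(int); m=(px[:,:,0]-px[:,:,2])>90; m[:190]=0;m[325:]=0;m[:,:200]=0;m[:,360:]=0
    r=np.where(m.sum(1)>30)[0]; return r[0],[ (np.where(m[k])[0].min(),np.where(m[k])[0].max()) for k in (r[0]+6,260,r[-1]-3)]
for n in('wr5','wr8','wr12','wr13'): print(n,blue(cv2.imread(f'pics/{n}.png')))
```

```text
wr5 (np.int64(201), [(np.int64(230), np.int64(330)), (np.int64(227), np.int64(332)), (np.int64(224), np.int64(335))])
wr8 (np.int64(201), [(np.int64(230), np.int64(330)), (np.int64(227), np.int64(332)), (np.int64(224), np.int64(335))])
wr12 (np.int64(213), [(np.int64(228), np.int64(331)), (np.int64(227), np.int64(332)), (np.int64(225), np.int64(335))])
wr13 (np.int64(213), [(np.int64(228), np.int64(331)), (np.int64(227), np.int64(332)), (np.int64(225), np.int64(334))])
```

View pics/wr5c.png

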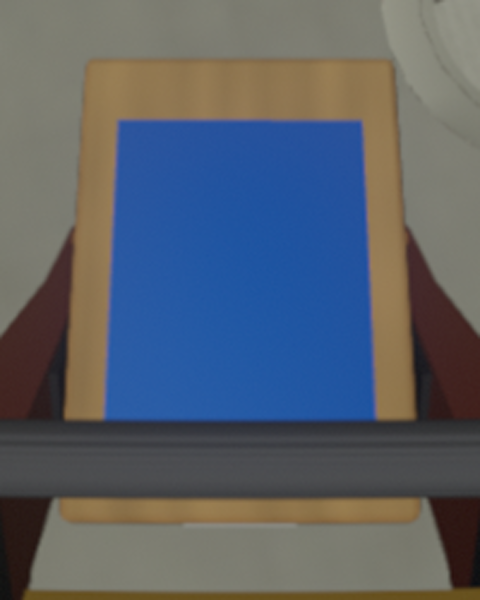

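Run:
```python
from h import *
from scipy.optimize import least_squares
im=ctrl.get_image('wrist'); o=ctrl.get_obs(); r=Ro.from_rotvec(o['orientation'])
t,v=json.load(open('grip.json')); V0=np.array([[-29,40,33],[29,40,33],[-29,-40,33],[29,-40,33.]])
def fit(q):
    q=np.array(q)/2.4+[180,150]
    def f(p):
        Rc=r*Ro.from_rotvec([p[3],0,0])*Ro.from_rotvec(v); c=o['ee_pos']+r.apply(p[:3]); return (proj(im,Rc.apply(V0)+c)-q).ravel()
    s=least_squares(f,[*t,0]); print(s.x.round(3),s.fun.round(1)); return s.x
a=fit([[87,60],[393,60],[60,522],[420,522]]); b=fit([[81,85],[399,85],[62,558],[418,558]])
d=b-a; print('change',d.round(3)); 
t2=np.array(t)+[0,d[1],d[2]]; v2=(Ro.from_rotvec([d[3],0,0])*Ro.from_rotvec(v)).as_rotvec()
json.dump([t2.tolist(),v2.tolist()],open('grip.json','w')); print(t2,incoder(*carton()))
```

```text
[ 7.430e-01  4.830e-01 -5.847e+00  2.000e-03] [-0.3  0.1  0.1  0.1  0.   0.   0.1 -0.2]
[ 0.74   3.252 -8.069  0.081] [-0.1 -0.  -0.1  0.   0.1  0.1  0.1 -0.1]
change [-0.003  2.768 -2.222  0.079]
[  0.           0.59486938 -10.51447519] (array([  -1.8, -187.7,   60.4]), array([0.08 , 0.002, 0.001]))
```

Run:
```python
from h import *
plan_carton([0,-185,78],Ro.from_euler('x',-np.pi/2),15)
```

```text
carton in coder now [  -1.8 -187.7   60.4] [0.08  0.002 0.001]
now [492.7  18.4  52.1] q [-0.31  0.66  1.93  0.7   0.94 -0.94] w 57.7 F [ 0.1 -0.1 -2.4] dist 23.8
[-0.11, 0.0, 0.0] [0.1, -0.1, -1.6]
[-0.11, 0.0, 0.0] [0.1, 0.1, -1.6]
[-0.11, 0.0, 0.0] [0.1, 0.3, -1.6]
[-0.11, 0.0, 0.0] [0.1, 0.4, -1.5]
[-0.11, 0.0, 0.0] [0.1, 0.6, -1.5]
[-0.11, 0.0, 0.0] [0.1, 0.8, -1.4]
[-0.11, 0.0, 0.0] [0.1, 0.9, -1.3]
[-0.11, 0.0, 0.0] [0.1, 1.0, -1.2]
[-0.11, 0.0, 0.0] [0.1, 1.2, -1.1]
[-0.11, 0.0, 0.0] [0.1, 1.3, -0.9]
[-0.11, 0.0, 0.0] [0.1, 1.4, -0.8]
[-0.11, 0.0, 0.0] [0.1, 1.5, -0.6]
[-0.11, 0.0, 0.0] [0.1, 1.5, -0.5]
[-0.11, 0.0, 0.0] [0.1, 1.6, -0.3]
[-0.11, 0.0, 0.0] [0.1, 1.6, -0.1]
```

```bash
python3 -m handwheel '[[[-0.05,0,0],[0,-3,-6],0],[[-0.11,0,0],[0,-2,-6],0],[[-0.11,0,0],[0,0,-3],0],[[-0.11,0,0],[0,0.4,-1.5],0],[[-0.11,0,0],[0,0.6,-1.5],0],[[-0.11,0,0],[0,0.8,-1.5],0],[[-0.11,0,0],[0,1,-1.3],0],[[-0.11,0,0],[0,1,-1],0],[[-0.11,0,0],[0,1,-1],0],[[0,0,0],[0,0,0],0]]'
python3 - <<'E'
from h import *
plan_carton([0,-185,75],Ro.from_euler('x',-np.pi/2),8)
E
```

```text
t: 16.6
ee_pos: [487.5, 17.9, 73.9]
orientation: [2.849, 0.149, 0.016]
ft_force: [0.2, 0.5, -3.3]
width: 58.2
carton in coder now [  -7.  -178.9   84.1] [-0.811  0.003  0.004]
now [487.5  17.9  73.9] q [ 0.19  0.51  2.02 -0.46  0.7   0.45] w 58.2 F [ 0.2  0.5 -3.3] dist 15.1
[-0.095, 0.0, 0.001] [0.9, 1.3, 1.0]
[-0.095, 0.0, 0.001] [0.9, 1.2, 1.1]
[-0.095, 0.0, 0.001] [0.9, 1.1, 1.2]
[-0.095, 0.0, 0.001] [0.9, 1.0, 1.3]
[-0.095, 0.0, 0.001] [0.9, 0.9, 1.4]
[-0.095, 0.0, 0.001] [0.9, 0.7, 1.5]
[-0.095, 0.0, 0.001] [0.9, 0.6, 1.6]
[-0.095, 0.0, 0.001] [0.9, 0.4, 1.6]
```

```bash
python3 -m handwheel '[[[-0.095,0,0],[1,1.3,0],0],[[-0.095,0,0],[1,1.2,0],0],[[-0.095,0,0],[1,1.1,0],0],[[-0.095,0,0],[1,1,0.5],0],[[-0.095,0,0],[1,1,1],0],[[-0.095,0,0],[1,1,1],0],[[-0.095,0,0],[1,1,1],0],[[-0.095,0,0],[1,0.5,1],0],[[0,0,0],[0,0,0],0],[[0,0,0],[0,0,0],0]]'
python3 - <<'E'
from h import *
shot('side','sd14');shot('scene','sc14')
plan_carton([0,-185,42],Ro.from_euler('x',-np.pi/2),8)
E
```

```text
t: 17.43
ee_pos: [485.0, 15.2, 70.2]
orientation: [2.087, 0.134, 0.022]
ft_force: [0.1, -0.2, -2.1]
width: 57.9
carton in coder now [  -9.2 -175.5   77. ] [-1.571  0.026  0.032]
now [485.5  14.6  71.2] q [ 0.51  0.82  1.9  -0.98  1.26  1.13] w 57.7 F [ 0.3 -1.2 -2.7] dist 37.4
[0.0, 0.002, 0.004] [1.3, -3.2, 3.2]
[0.0, 0.002, 0.004] [1.3, -3.2, 3.2]
[0.0, 0.002, 0.004] [1.3, -3.2, 3.2]
[0.0, 0.002, 0.004] [1.3, -3.2, 3.2]
[0.0, 0.002, 0.004] [1.3, -3.2, 3.2]
[0.0, 0.002, 0.004] [1.2, -3.2, 3.2]
[0.0, 0.002, 0.004] [1.2, -3.2, 3.2]
[0.0, 0.002, 0.004] [1.2, -3.2, 3.2]
```

View pics/sd14.png

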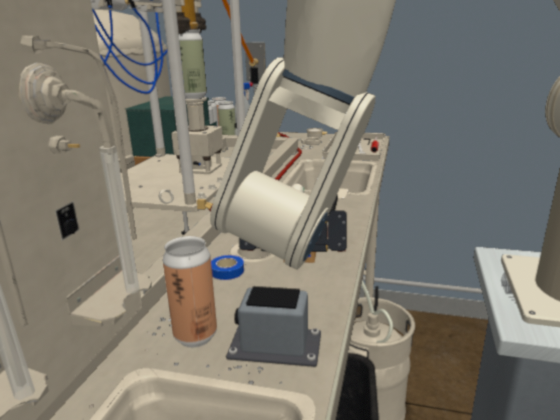

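View pics/sc14.png

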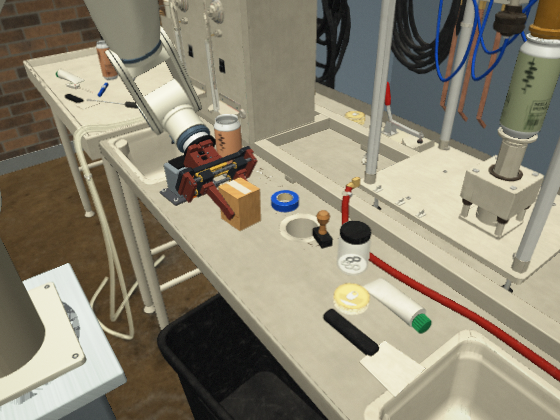

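The carton is rolled, with brown and tape faces visible at (240,205) in the scene view. The wrist hangs near the coder, so I'll draw further back before lowering.

Run:
```python
from h import *
plan_carton([0,-225,75],Ro.from_euler('x',-np.pi/2),4)
print(rz(CY).apply([0,0,-1])); r=Ro.from_rotvec(ctrl.get_obs()['orientation']); print('down in tool',r.inv().apply([0,0,-1]))
```

```text
carton in coder now [  -9.2 -175.5   77. ] [-1.571  0.026  0.032]
now [485.5  14.6  71.2] q [ 0.51  0.82  1.9  -0.98  1.26  1.13] w 57.7 F [ 0.3 -1.2 -2.7] dist 50.4
[0.0, 0.004, 0.008] [2.3, 5.8, 10.9]
[0.0, 0.004, 0.008] [2.3, 5.8, 10.9]
[0.0, 0.004, 0.008] [2.3, 5.8, 10.9]
[0.0, 0.004, 0.008] [2.3, 5.8, 11.0]
[ 0.  0. -1.]
down in tool [ 0.03673282 -0.86657593  0.49769152]
```

```bash
python3 -m handwheel '[[[0,0.004,0.008],[2.3,6,11],0],[[0,0.004,0.008],[2.3,6,11],0],[[0,0.004,0.008],[2.3,6,11],0],[[0,0.004,0.008],[2.3,6,11],0],[[0,0,0],[0,-4.7,2.7],0],[[0,0,0],[0,-4.7,2.7],0],[[0,0,0],[0,-4.7,2.7],0],[[0,0,0],[0,-4.7,2.7],0],[[0,0,0],[0,-4.5,2.5],0],[[0,0,0],[0,0,0],0]]'
python3 - <<'E'
from h import *
shot('scene','sc15');im=shot('wrist','wr15')
plan_carton([0,-225,42],Ro.from_euler('x',-np.pi/2),4)
r=Ro.from_rotvec(ctrl.get_obs()['orientation']); print('down in tool',r.inv().apply([0,0,-1]))
E
```

```text
t: 18.37
ee_pos: [500.9, -42.6, 44.5]
orientation: [2.105, 0.093, 0.063]
ft_force: [0.6, -0.2, -2.5]
width: 57.7
carton in coder now [   0.5 -234.1   51. ] [-1.558e+00  1.000e-03 -1.300e-02]
now [501.1 -42.5  45.2] q [ 0.4   0.86  1.93 -1.1   1.17  1.21] w 57.9 F [ 0.2  0.5 -2.5] dist 12.7
[-0.003, 0.001, -0.003] [-0.1, -3.1, -0.8]
[-0.003, 0.001, -0.003] [-0.1, -3.1, -0.8]
[-0.003, 0.001, -0.003] [-0.1, -3.1, -0.8]
[-0.003, 0.001, -0.003] [-0.1, -3.1, -0.8]
down in tool [-0.00744031 -0.86022375  0.50986247]
```

View pics/sc15.png

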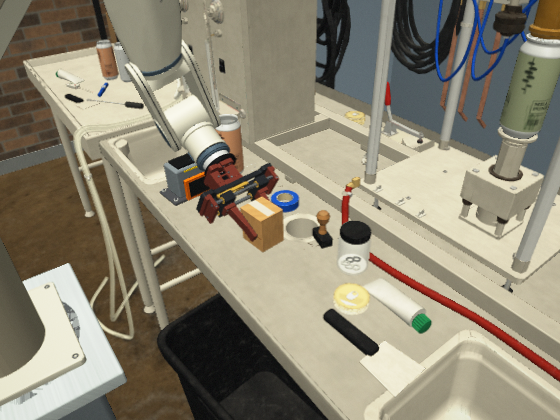

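View pics/wr15.png

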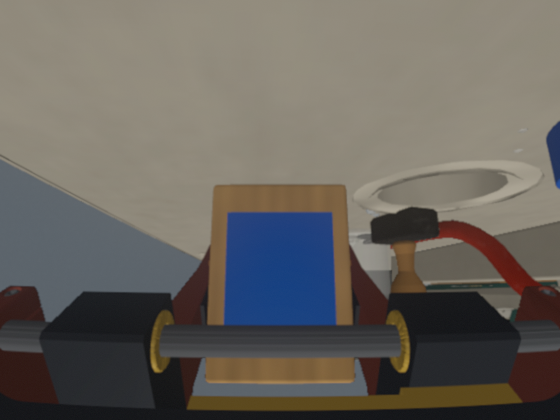

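```bash
python3 -m handwheel '[[[-0.003,0,0],[0,-4.3,2.5],0],[[-0.003,0,0],[0,-3.4,2],0],[[-0.003,0,0],[0,-1.7,1],0],[[0,0,0],[0,-0.9,0.5],0],[[0,0,0],[0,-0.9,0.5],0],[[0,0,0],[0,-0.9,0.5],0],[[0,0,0],[0,-0.9,0.5],0],[[0,0,0],[0,-0.9,0.5],0],[[0,0,0],[0,-0.9,0.5],0],[[0,0,0],[0,-0.9,0.5],0]]'
python3 - <<'E'
from h import *
plan_carton([0,-225,40],Ro.from_euler('x',-np.pi/2),4)
E
```

```text
t: 19.3
ee_pos: [501.7, -41.0, 35.2]
orientation: [2.073, 0.093, 0.068]
ft_force: [-2.5, 4.1, 7.5]
width: 58.0
carton in coder now [   1.2 -232.4   40.8] [-1.589 -0.003 -0.012]
now [501.7 -41.   35.2] q [ 0.41  0.9   1.91 -1.11  1.19  1.24] w 58.0 F [-2.5  4.1  7.5] dist 7.7
[0.005, 0.0, -0.003] [-0.3, -1.1, -1.5]
[0.005, 0.0, -0.003] [-0.3, -1.1, -1.5]
[0.005, 0.0, -0.003] [-0.3, -1.1, -1.5]
[0.005, 0.0, -0.003] [-0.3, -1.1, -1.5]
```

Table contact felt (Fz rose to +7.5). Releasing and backing up.

```bash
python3 -m handwheel '[[[0,0,0],[0,0,0],0.6],[[0,0,0],[0,0,0],1],[[0,0,0],[0,0,0],1],[[0,0,0],[0,0,0],1],[[0,0,0],[0,0,0],1],[[0,0,0],[0,0,0],1],[[0,0,0],[0,1,-6],1],[[0,0,0],[0,4,-9],1],[[0,0,0],[0,9,-9],1],[[0,0,0],[0,12,-12],1]]'
python3 - <<'E'
from h import *
shot('scene','sc16');im=shot('wrist','wr16')
plan([495,-60,200],toolR(.05,.6),15)
E
```

```text
t: 20.13
ee_pos: [498.2, -21.4, 76.1]
orientation: [2.069, 0.095, 0.064]
ft_force: [0.3, 0.3, 0.6]
width: 87.8
now [499.7 -20.5  77.9] q [ 0.45  0.82  1.92 -1.06  1.24  1.18] w 88.1 F [ 0.2 -0.1 -0.6] dist 128.4
[0.111, -0.002, 0.003] [-0.5, 8.4, -1.6]
[0.111, -0.002, 0.003] [-0.5, 8.2, -2.6]
[0.111, -0.002, 0.003] [-0.4, 7.8, -3.4]
[0.111, -0.002, 0.003] [-0.4, 7.4, -4.3]
[0.111, -0.002, 0.003] [-0.4, 6.9, -5.1]
[0.111, -0.002, 0.003] [-0.4, 6.3, -5.8]
[0.111, -0.002, 0.003] [-0.4, 5.6, -6.5]
[0.111, -0.002, 0.003] [-0.4, 4.8, -7.1]
[0.111, -0.002, 0.003] [-0.4, 4.0, -7.6]
[0.111, -0.002, 0.003] [-0.4, 3.2, -8.0]
[0.111, -0.002, 0.003] [-0.4, 2.3, -8.3]
[0.111, -0.002, 0.003] [-0.4, 1.3, -8.5]
[0.111, -0.002, 0.003] [-0.4, 0.4, -8.5]
[0.111, -0.002, 0.003] [-0.4, -0.6, -8.5]
[0.111, -0.002, 0.003] [-0.4, -1.5, -8.4]
```

View pics/sc16.png

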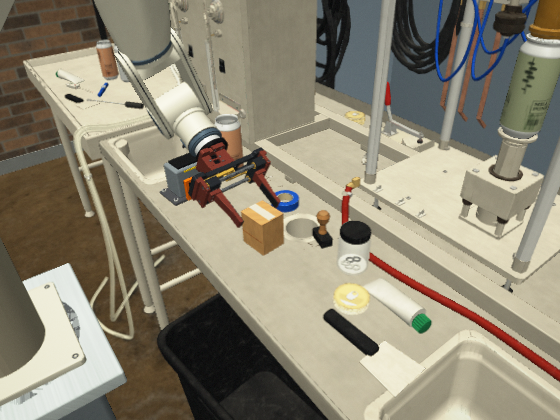

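View pics/wr16.png

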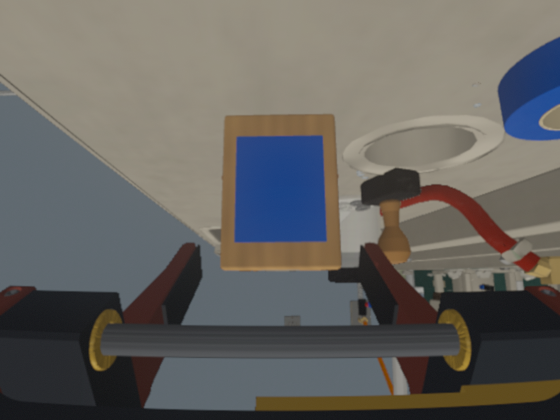

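The carton stands on its white label and its blue label faces the coder. Now I'll rise and swing the tool over for the second grip.

```bash
python3 -m handwheel '[[[0,0,0],[0,20,-12],1],[[0,0,0],[0,22,-13],1],[[0.05,0,0],[0,22,-13],1],[[0.11,0,0],[0,16,-9],1],[[0.11,0,0],[0,8,-3],1],[[0.11,0,0],[0,7,-4],1],[[0.11,0,0],[0,5,-5],1],[[0.11,0,0],[0,3,-6],1],[[0.11,0,0],[0,0,-6],1],[[0.11,0,0],[0,0,-4],1]]'
python3 - <<'E'
from h import *
plan([495,-60,200],toolR(.05,.6),10)
E
```

```text
t: 21.07
ee_pos: [499.4, -13.3, 217.4]
orientation: [2.92, 0.162, 0.048]
ft_force: [-0.4, -0.3, -0.0]
width: 87.6
now [499.4 -13.3 217.4] q [ 0.08  0.25  1.94 -0.27  0.94  0.13] w 87.6 F [-0.4 -0.3 -0. ] dist 50.1
[0.082, -0.001, 0.007] [-1.0, 4.1, 2.7]
[0.082, -0.001, 0.007] [-1.0, 4.3, 2.3]
[0.082, -0.001, 0.007] [-0.9, 4.5, 2.0]
[0.082, -0.001, 0.007] [-0.9, 4.7, 1.6]
[0.082, -0.001, 0.007] [-0.9, 4.8, 1.2]
[0.082, -0.001, 0.007] [-0.8, 4.9, 0.8]
[0.082, -0.001, 0.007] [-0.8, 4.9, 0.4]
[0.082, -0.001, 0.007] [-0.8, 4.9, 0.0]
[0.082, -0.001, 0.007] [-0.7, 4.9, -0.4]
[0.082, -0.001, 0.007] [-0.7, 4.9, -0.8]
```

```bash
python3 -m handwheel '[[[0.082,0,0.007],[0,5,2],1],[[0.082,0,0.007],[0,6,2],1],[[0.082,0,0.007],[0,7,2],1],[[0.082,0,0.007],[0,7,2],1],[[0.082,0,0.007],[0,7,2],1],[[0.082,0,0.007],[0,8,2],1],[[0.082,0,0.007],[0,8,2],1],[[0.082,0,0.007],[0,8,2],1],[[0.082,0,0.007],[0,8,2],1],[[0.082,0,0.007],[0,8,2],1]]'
python3 - <<'E'
from h import *
im=shot('wrist','wr17')
c,R=carton()
for q in ['carton','blue_label','platen_face','coder']:
        for r in ctrl.spot_point(im,q)[:1]: print(q,round(r['score'],2),w(im,r['position']).round(1))
plan(*tgt([500,-32,40],.09,.6,100),10)
E
```

```text
t: 21.9
ee_pos: [510.4, -81.0, 196.2]
orientation: [-2.498, -0.072, -0.03]
ft_force: [1.0, 0.3, -0.3]
width: 87.7
carton 0.56 [499.  -32.7  39.1]
platen_face 0.7 [476.5 196.9  34.4]
coder 0.57 [473.1 196.7  -1.7]
now [510.  -80.1 195.7] q [-0.49  0.47  1.81  0.59  1.25 -0.85] w 87.8 F [ 0.2 -0.1 -1.2] dist 82.5
[-0.004, -0.006, -0.001] [-0.9, 5.0, 6.5]
[-0.004, -0.006, -0.001] [-0.8, 5.0, 6.5]
[-0.004, -0.006, -0.001] [-0.8, 5.0, 6.5]
[-0.004, -0.006, -0.001] [-0.8, 4.9, 6.6]
[-0.004, -0.006, -0.001] [-0.7, 4.9, 6.6]
[-0.004, -0.006, -0.001] [-0.7, 4.9, 6.6]
[-0.004, -0.006, -0.001] [-0.7, 4.9, 6.6]
[-0.004, -0.006, -0.001] [-0.7, 4.8, 6.6]
[-0.004, -0.006, -0.001] [-0.6, 4.8, 6.7]
[-0.004, -0.006, -0.001] [-0.6, 4.8, 6.7]
```

View pics/wr17.png

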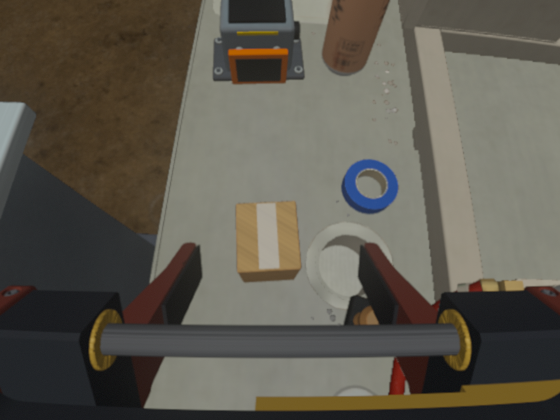

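The carton top shows at (267,238), upright, with its stripe running toward the coder. The stamp is close to the gripper's right end, so I'll use a smaller tilt (0.25) to keep the body above it.

Run:
```python
from h import *
im=ctrl.get_image('wrist')
c=im['pixels'][190:290,220:310,::-1]; cv2.imwrite('pics/wr17c.png',cv2.resize(c,None,fx=6,fy=6,interpolation=cv2.INTER_CUBIC))
P=ray(im,[[236,204],[297,201],[300,272],[237,274]],80); print(P.round(1))
print(np.arctan2(*(P[1]-P[0])[1::-1]),np.arctan2(*(P[2]-P[3])[1::-1]),P.mean(0))
plan(*tgt([500,-32,45],.09,.25,90),10)
```

```text
[[469.7  -4.8  80. ]
 [527.2   1.6  80. ]
 [531.8 -65.3  80. ]
 [476.4 -70.   80. ]]
0.1118353961959108 0.0834414623185518 [501.25145835 -34.61858502  80.        ]
now [510.1 -79.7 196.1] q [-0.49  0.47  1.81  0.59  1.25 -0.85] w 88.0 F [-0.4  0.5  0.7] dist 80.2
[-0.039, -0.005, -0.002] [-1.0, 2.1, 7.7]
[-0.039, -0.005, -0.002] [-0.9, 1.8, 7.8]
[-0.039, -0.005, -0.002] [-0.9, 1.5, 7.8]
[-0.039, -0.005, -0.002] [-0.9, 1.2, 7.9]
[-0.039, -0.005, -0.002] [-0.8, 0.9, 7.9]
[-0.039, -0.005, -0.002] [-0.8, 0.6, 8.0]
[-0.039, -0.005, -0.002] [-0.7, 0.3, 8.0]
[-0.039, -0.005, -0.002] [-0.7, -0.0, 8.0]
[-0.039, -0.005, -0.002] [-0.7, -0.3, 8.0]
[-0.039, -0.005, -0.002] [-0.6, -0.6, 8.0]
```

View pics/wr17c.png

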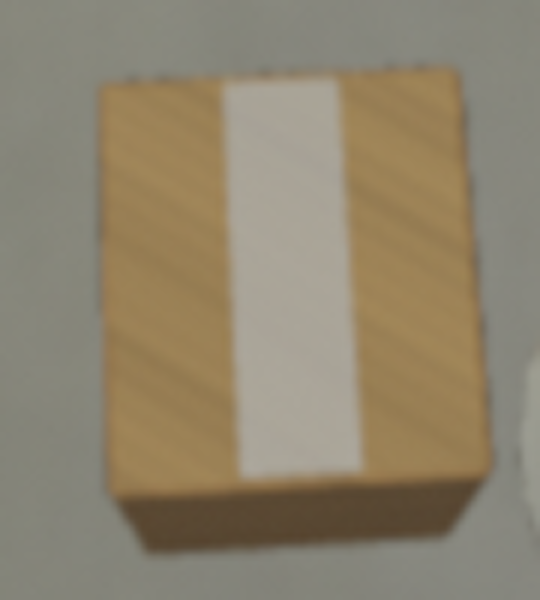

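```bash
python3 -m handwheel '[[[-0.039,-0.005,-0.002],[-1,2,7.7],1],[[-0.039,-0.005,-0.002],[-1,2,7.7],1],[[-0.039,-0.005,-0.002],[-1,1.5,7.8],1],[[-0.039,-0.005,-0.002],[-1,1.2,7.9],1],[[-0.039,-0.005,-0.002],[-1,1,8],1],[[-0.039,-0.005,-0.002],[-0.8,0.6,8],1],[[-0.039,-0.005,-0.002],[-0.7,0.3,8],1],[[-0.039,-0.005,-0.002],[-0.7,0,8],1],[[-0.039,-0.005,-0.002],[-0.7,0,8],1],[[0,0,0],[0,0,0],1]]'
python3 - <<'E'
from h import *
im=shot('wrist','wr18')
plan(*tgt([500.5,-33,45],.09,.25,0),10)
E
```

```text
t: 23.03
ee_pos: [505.3, -45.3, 137.4]
orientation: [-2.887, -0.153, -0.018]
ft_force: [0.1, 0.1, 0.0]
width: 87.8
now [505.8 -45.5 138. ] q [-0.26  0.42  1.93  0.32  0.88 -0.58] w 88.0 F [-0.7 -0.3  0.4] dist 104.9
[-0.0, -0.002, 0.002] [-0.7, 1.0, 10.4]
[-0.0, -0.002, 0.002] [-0.6, 1.0, 10.4]
[-0.0, -0.002, 0.002] [-0.6, 1.0, 10.4]
[-0.0, -0.002, 0.002] [-0.6, 1.0, 10.4]
[-0.0, -0.002, 0.002] [-0.6, 1.0, 10.4]
[-0.0, -0.002, 0.002] [-0.5, 1.0, 10.4]
[-0.0, -0.002, 0.002] [-0.5, 1.0, 10.4]
[-0.0, -0.002, 0.002] [-0.5, 1.0, 10.4]
[-0.0, -0.002, 0.002] [-0.5, 1.0, 10.4]
[-0.0, -0.002, 0.002] [-0.4, 1.0, 10.4]
```

View pics/wr18.png

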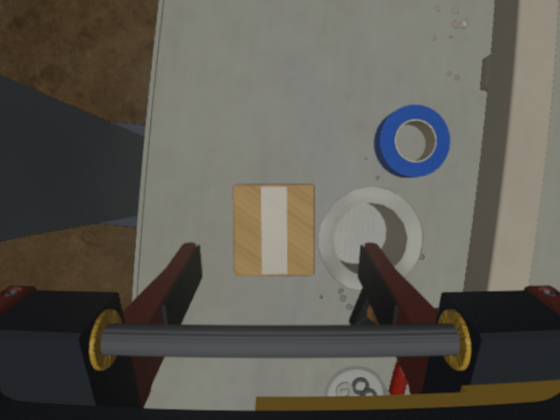

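```bash
python3 -m handwheel '[[[0,-0.006,0.005],[-3,5,6],1],[[0,-0.006,0.005],[-2.5,5,8],1],[[0,0,0],[0,0,11],1],[[0,0,0],[0,0,13],1],[[0,0,0],[0,0,13],1],[[0,0,0],[0,0,13],1],[[0,0,0],[0,0,13],1],[[0,0,0],[0,0,12],1],[[0,0,0],[0,0,9],1],[[0,0,0],[0,0,0],1]]'
python3 - <<'E'
from h import *
im=shot('wrist','wr19')
plan(*tgt([500.5,-33,45],.09,.25,0),1)
E
```

```text
t: 23.92
ee_pos: [501.0, -33.8, 32.9]
orientation: [-2.885, -0.131, -0.004]
ft_force: [-0.8, 1.1, 0.1]
width: 88.0
now [501.2 -34.   33.5] q [-0.24  0.6   1.97  0.4   0.68 -0.65] w 87.8 F [ 0.  -0.2  0.1] dist 3.9
[-0.003, -0.014, 0.003] [-0.6, -3.8, 0.1]
```

View pics/wr19.png

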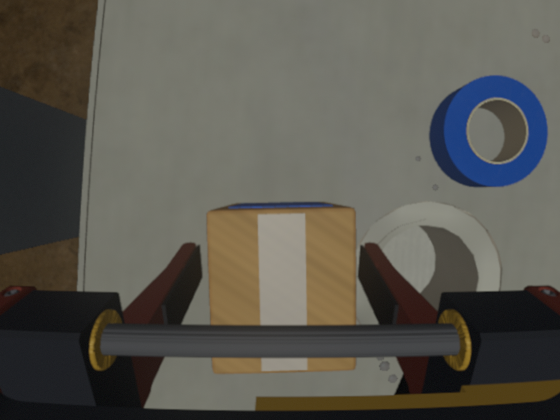

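The carton is centred between the jaws (208–356, centre 282), and the blue label is just visible on the far face at (285,206). Closing.

```bash
python3 -m handwheel '[[[0,-0.014,0.003],[-0.5,-4,0],1],[[0,0,0],[0,0,0],1],[[0,0,0],[0,0,0],0.4],[[0,0,0],[0,0,0],0],[[0,0,0],[0,0,0],0],[[0,0,0],[0,0,0],0],[[0,0,0],[0,0,0],0],[[0,0,0],[0,0,0],0],[[0,0,0],[0,0,0],0],[[0,0,0],[0,0,0],0]]'
python3 - <<'E'
from h import *
o=ctrl.get_obs(); r=Ro.from_rotvec(o['orientation']); x=r.apply([1,0,0]); yaw=np.arctan2(x[1],x[0]); print('yaw',yaw,x)
save_grip([500.5,-33,40],rz(yaw)*Ro.from_euler('x',-np.pi/2)); print(carton()[0])
plan_carton([0,-120,40],Ro.from_euler('x',-np.pi/2),10)
im=shot('wrist','wr20')
E
```

```text
t: 24.8
ee_pos: [501.9, -31.1, 36.9]
orientation: [-2.887, -0.129, 0.012]
ft_force: [0.3, 0.3, -0.9]
width: 58.0
yaw 0.08860549774773557 [0.99607311 0.08848925 0.0028296 ]
grip off [ 0.          0.97438851 -3.48760182]
[502.06023196 -32.86139195  40.00443224]
carton in coder now [   2.4 -233.3   40. ] [-1.571  0.009 -0.009]
now [501.9 -31.1  36.9] q [-0.23  0.6   1.96  0.38  0.69 -0.63] w 58.0 F [ 0.3  0.3 -0.9] dist 113.3
[0.0, -0.0, -0.001] [-0.4, -11.0, 2.8]
[0.0, -0.0, -0.001] [-0.4, -11.0, 2.8]
[0.0, -0.0, -0.001] [-0.3, -11.0, 2.8]
[0.0, -0.0, -0.001] [-0.3, -11.0, 2.8]
[0.0, -0.0, -0.001] [-0.3, -11.0, 2.8]
[0.0, -0.0, -0.001] [-0.3, -11.0, 2.8]
[0.0, -0.0, -0.001] [-0.3, -11.0, 2.8]
[0.0, -0.0, -0.001] [-0.3, -11.0, 2.8]
[0.0, -0.0, -0.001] [-0.3, -11.0, 2.8]
[0.0, -0.0, -0.001] [-0.3, -11.0, 2.8]
```

View pics/wr20.png

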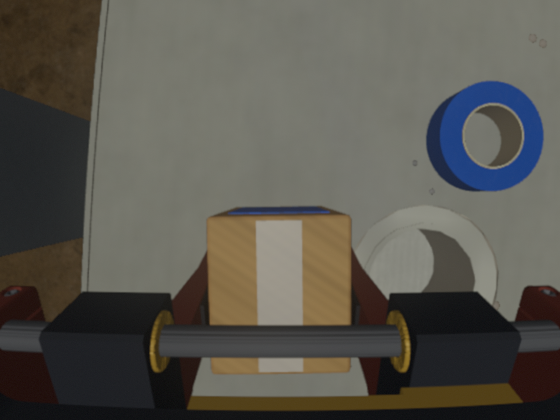

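```bash
python3 -m handwheel '[[[0,0,0],[0,-0.5,-2.5],0],[[0,0,0],[-0.3,-14,3.6],0],[[0,0,0],[-0.3,-14,3.6],0],[[0,0,0],[-0.3,-14,3.6],0],[[0,0,0],[-0.3,-14,3.6],0],[[0,0,0],[-0.3,-14,3.6],0],[[0,0,0],[-0.3,-14,3.6],0],[[0,0,0],[-0.3,-14,3.6],0],[[0,0,0],[-0.3,-14,3.6],0],[[0,0,0],[-0.3,-12,3],0]]'
python3 - <<'E'
from h import *
plan_carton([0,-45,41],Ro.from_euler('x',-np.pi/2),8)
im=shot('wrist','wr21')
E
```

```text
t: 25.68
ee_pos: [486.7, 102.6, 39.8]
orientation: [-2.888, -0.125, 0.012]
ft_force: [1.2, 0.1, -2.4]
width: 58.1
carton in coder now [  0.6 -98.7  42.9] [-1.571  0.011 -0.011]
now [486.7 102.6  39.8] q [ 0.03  0.57  2.02  0.45  0.61 -0.43] w 58.1 F [ 1.2  0.1 -2.4] dist 53.8
[0.0, -0.0, -0.002] [-0.2, -6.4, 1.9]
[0.0, -0.0, -0.002] [-0.2, -6.4, 1.9]
[0.0, -0.0, -0.002] [-0.1, -6.4, 1.9]
[0.0, -0.0, -0.002] [-0.1, -6.4, 1.9]
[0.0, -0.0, -0.002] [-0.1, -6.4, 1.9]
[0.0, -0.0, -0.002] [-0.1, -6.4, 1.9]
[0.0, -0.0, -0.002] [-0.1, -6.4, 1.9]
[0.0, -0.0, -0.002] [-0.1, -6.4, 1.9]
```

View pics/wr21.png

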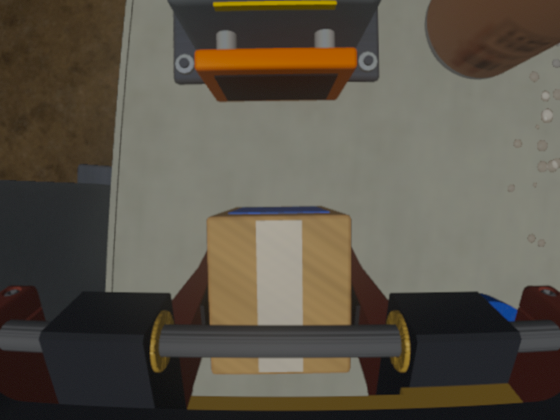

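```bash
python3 -m handwheel '[[[0,0,-0.002],[-0.3,-7.5,2.2],0],[[0,0,-0.002],[-0.3,-7.5,2.2],0],[[0,0,-0.002],[-0.3,-7.5,2.2],0],[[0,0,-0.002],[-0.3,-7.5,2.2],0],[[0,0,-0.002],[-0.3,-7.5,2.2],0],[[0,0,0],[-0.3,-7,2],0],[[0,0,0],[-0.3,-5,1.4],0],[[0,0,0],[-0.2,-3,0.8],0],[[0,0,0],[0,-1.5,0.3],0],[[0,0,0],[0,-1.5,0.3],0]]'
python3 - <<'E'
from h import *
plan_carton([0,-33,41],Ro.from_euler('x',-np.pi/2),8)
im=shot('wrist','wr22')
E
```

```text
t: 26.57
ee_pos: [476.9, 167.5, 38.1]
orientation: [-2.887, -0.145, 0.012]
ft_force: [-0.2, -8.5, 0.6]
width: 57.6
carton in coder now [ -2.6 -33.2  41.3] [-1.571e+00 -1.000e-03 -1.000e-03]
now [476.9 167.5  38.1] q [ 0.17  0.58  2.02  0.47  0.58 -0.34] w 57.6 F [-0.2 -8.5  0.6] dist 2.7
[0.0, -0.0, -0.0] [0.3, -0.0, 0.0]
[0.0, -0.0, -0.0] [0.3, -0.0, 0.0]
[0.0, -0.0, -0.0] [0.3, -0.0, 0.0]
[0.0, -0.0, -0.0] [0.3, -0.0, 0.0]
[0.0, -0.0, -0.0] [0.3, -0.0, 0.0]
[0.0, -0.0, -0.0] [0.3, -0.0, 0.0]
[0.0, -0.0, -0.0] [0.3, -0.0, 0.0]
[0.0, -0.0, -0.0] [0.3, -0.0, 0.0]
```

View pics/wr22.png

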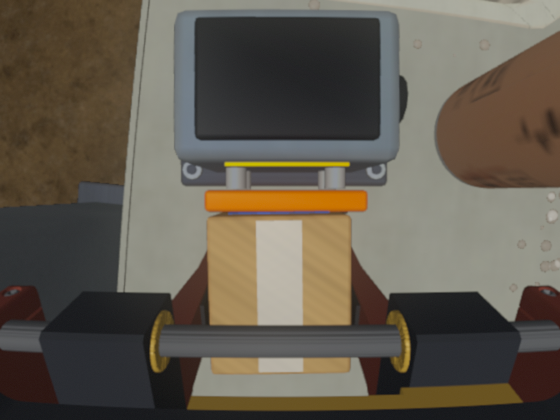

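Contact at 8.5 N, with the carton about 2–3 mm toward −x (platen centre 286, carton 280) and square. Pressing in.

```bash
python3 -m handwheel '[[[0,0,0],[0.3,-1.2,0.3],0],[[0,0,0],[0.3,-1.2,0.3],0],[[0,0,0],[0.3,-1.4,0.3],0],[[0,0,0],[0,-1.4,0.3],0],[[0,0,0],[0,-1.5,0.3],0],[[0,0,0],[0,-1.6,0.3],0],[[0,0,0],[0,-1.8,0.4],0],[[0,0,0],[0,-1.8,0.4],0],[[0,0,0],[0,-2,0.4],0],[[0,0,0],[0,-2,0.4],0]]'
python3 - <<'E'
from h import *
im=shot('wrist','wr23');print(incoder(*carton()),ctrl.get_obs()['ft_force'])
E
```

```text
t: 27.45
ee_pos: [476.5, 171.0, 38.3]
orientation: [-2.9, -0.135, 0.006]
ft_force: [-1.5, -14.0, 0.1]
width: 57.9
(array([ -2.8, -29.6,  41.5]), array([-1.585,  0.003, -0.009])) [ -0.09889728 -13.05502047   1.20712687]
```

View pics/wr23.png

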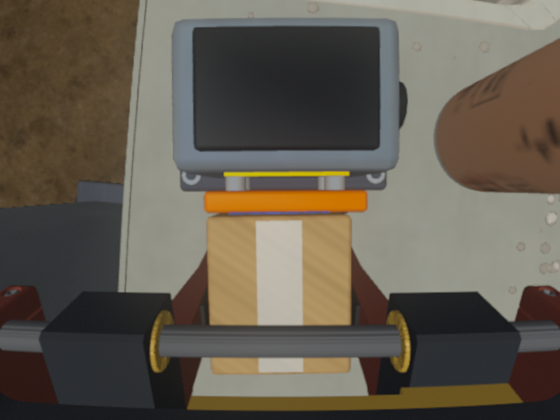

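```bash
python3 -m handwheel '[[[0,0,0],[0.3,-2.2,0.4],0],[[0,0,0],[0.3,-2.3,0.4],0],[[0,0,0],[0.3,-2.4,0.4],0],[[0,0,0],[0,-2.5,0.5],0],[[0,0,0],[0,-2.5,0.5],0],[[0,0,0],[0,-2.6,0.5],0],[[0,0,0],[0,-2.6,0.5],0],[[0,0,0],[0,-2.7,0.5],0],[[0,0,0],[0,-2.7,0.5],0],[[0,0,0],[0,-2.7,0.5],0]]'
python3 - <<'E'
from h import *
im=shot('wrist','wr24');print(incoder(*carton()),ctrl.get_obs()['ft_force'])
E
```

```text
t: 28.33
ee_pos: [476.2, 172.0, 39.0]
orientation: [-2.926, -0.136, -0.006]
ft_force: [1.0, -22.6, 4.7]
width: 58.0
(array([ -2.9, -28.6,  42.2]), array([-1.611, -0.002, -0.015])) [  0.18428942 -23.40565751   4.17337798]
```

View pics/wr24.png

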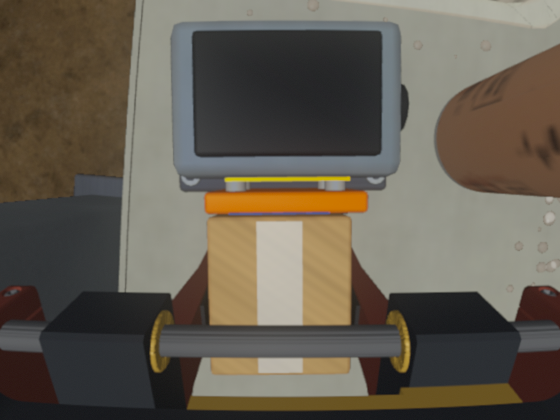

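```bash
python3 -m handwheel '[[[0.002,0,0],[0.2,-2.8,0.9],0],[[0.002,0,0],[0.2,-2.8,0.9],0],[[0.002,0,0],[0.2,-3,0.9],0],[[0.002,0,0],[0,-3,0.9],0],[[0.002,0,0],[0,-3,0.9],0],[[0.002,0,0],[0,-3.1,0.9],0],[[0.002,0,0],[0,-3.2,0.9],0],[[0.002,0,0],[0,-3.2,0.9],0],[[0.002,0,0],[0,-3.2,0.9],0],[[0.002,0,0],[0,-3.2,0.9],0]]'
python3 - <<'E'
from h import *
im=shot('wrist','wr25');print(incoder(*carton()),ctrl.get_obs()['ft_force'])
E
```

```text
t: 29.22
ee_pos: [476.4, 172.2, 38.9]
orientation: [-2.937, -0.145, -0.022]
ft_force: [0.1, -28.9, 9.8]
width: 57.8
(array([ -2.8, -28.3,  42.1]), array([-1.622, -0.014, -0.021])) [ -0.61390215 -28.98887238   9.94838806]
```

View pics/wr25.png

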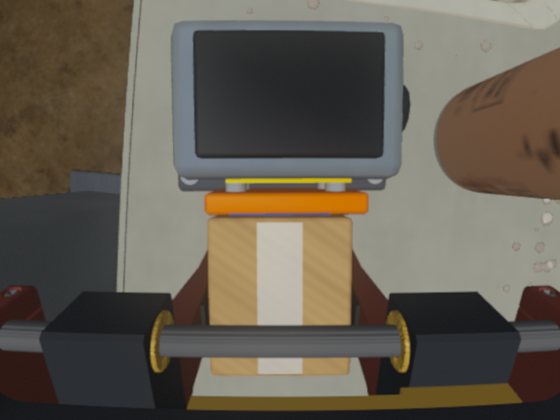

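The extra 6 N moved the platen only 0.2 mm, so it is on its stop, and it has been held for well over 0.3 s. Drawing back.

Run:
```python
from h import *
plan_carton([0,-85,43],Ro.from_euler('x',-np.pi/2),8)
```

```text
carton in coder now [ -2.8 -28.3  42.1] [-1.622 -0.014 -0.021]
now [476.4 172.2  38.9] q [ 0.21  0.56  2.03  0.39  0.54 -0.23] w 57.8 F [ -0.6 -29.    9.9] dist 56.6
[0.006, -0.003, 0.0] [0.4, 6.9, -1.5]
[0.006, -0.003, 0.0] [0.4, 6.9, -1.6]
[0.006, -0.003, 0.0] [0.4, 6.9, -1.6]
[0.006, -0.003, 0.0] [0.4, 6.9, -1.6]
[0.006, -0.003, 0.0] [0.4, 6.9, -1.7]
[0.006, -0.003, 0.0] [0.3, 6.8, -1.7]
[0.006, -0.003, 0.0] [0.3, 6.8, -1.8]
[0.006, -0.003, 0.0] [0.3, 6.8, -1.8]
```

```bash
python3 -m handwheel '[[[0.006,-0.003,0],[0.4,7,-2],0],[[0.006,-0.003,0],[0.4,7,-2],0],[[0.006,-0.003,0],[0.4,7,-1.8],0],[[0.006,-0.003,0],[0.4,7,-1.7],0],[[0.006,-0.003,0],[0.4,7,-1.7],0],[[0.006,-0.003,0],[0.4,7,-1.7],0],[[0.006,-0.003,0],[0.4,7,-1.8],0],[[0.006,-0.003,0],[0.4,7,-1.8],0],[[0,0,0],[0,0,0],0],[[0,0,0],[0,0,0],0]]'
python3 - <<'E'
from h import *
im=shot('wrist','wr26');shot('side','sd26');shot('scene','sc26')
plan_carton([0,-90,40],Ro.from_euler('x',-np.pi/2),8)
E
```

```text
t: 30.1
ee_pos: [486.7, 107.3, 41.2]
orientation: [-2.888, -0.141, 0.017]
ft_force: [-1.0, -0.0, -2.7]
width: 58.0
carton in coder now [  0.9 -93.4  44.4] [-1.572e+00  3.000e-03  1.000e-03]
now [486.4 108.   41.2] q [ 0.04  0.57  2.01  0.44  0.62 -0.43] w 58.1 F [ 0.5 -0.1 -2. ] dist 5.6
[0.0, 0.0, -0.0] [-0.1, -0.3, 0.6]
[0.0, 0.0, -0.0] [-0.1, -0.3, 0.6]
[0.0, 0.0, -0.0] [-0.1, -0.3, 0.6]
[0.0, 0.0, -0.0] [-0.1, -0.3, 0.6]
[0.0, 0.0, -0.0] [-0.1, -0.3, 0.6]
[0.0, 0.0, -0.0] [-0.1, -0.3, 0.6]
[0.0, 0.0, -0.0] [-0.1, -0.3, 0.6]
[0.0, 0.0, -0.0] [-0.1, -0.3, 0.6]
```

View pics/wr26.png

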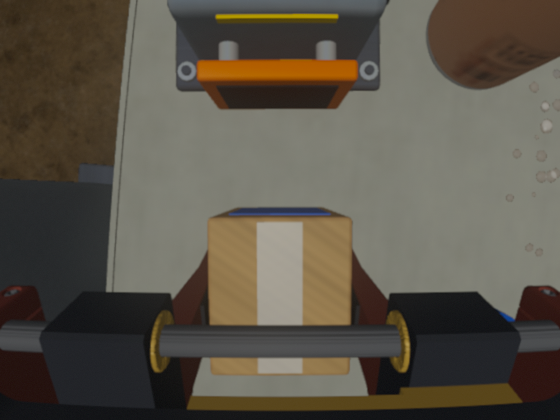

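View pics/sc26.png

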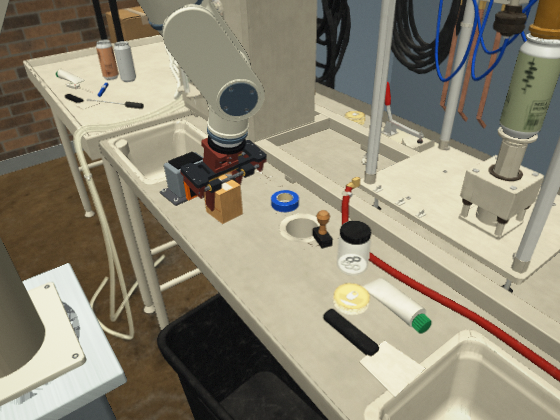

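The carton is clear, the platen is back out, and the grip hasn't slipped. Lowering to the table.

```bash
python3 -m handwheel '[[[0,0,0],[0,-0.3,1.2],0],[[0,0,0],[0,-0.3,1.2],0],[[0,0,0],[0,-0.3,1],0],[[0,0,0],[0,-0.3,1],0],[[0,0,0],[0,-0.3,1],0],[[0,0,0],[0,-0.3,1],0],[[0,0,0],[0,-0.3,1],0],[[0,0,0],[0,-0.3,1],0],[[0,0,0],[0,-0.3,1],0],[[0,0,0],[0,0,0],0]]'
python3 - <<'E'
from h import *
print(incoder(*carton()),ctrl.get_obs()['ft_force'])
E
```

```text
t: 31.08
ee_pos: [486.1, 112.7, 37.1]
orientation: [-2.888, -0.153, 0.014]
ft_force: [-1.1, 0.1, -2.4]
width: 58.3
(array([  1. , -88.7,  40.3]), array([-1.573, -0.005,  0.004])) [-1.08573236  0.08979809 -2.42392754]
```

```bash
python3 -m handwheel '[[[0,0,0],[0,-0.2,0.8],0],[[0,0,0],[0,-0.2,0.8],0],[[0,0,0],[0,-0.2,0.8],0],[[0,0,0],[0,-0.2,0.8],0],[[0,0,0],[0,-0.2,0.8],0],[[0,0,0],[0,-0.2,0.8],0],[[0,0,0],[0,-0.2,0.8],0],[[0,0,0],[0,0,0],0],[[0,0,0],[0,0,0],0],[[0,0,0],[0,0,0],0]]'
python3 - <<'E'
from h import *
print(incoder(*carton()),ctrl.get_obs()['ft_force'])
E
```

```text
t: 31.92
ee_pos: [486.5, 114.0, 36.8]
orientation: [-2.888, -0.161, 0.011]
ft_force: [-0.3, -1.1, 1.2]
width: 57.8
(array([  1.6, -87.4,  40. ]), array([-1.574, -0.011,  0.006])) [-0.28296406 -1.08948213  1.24028312]
```

On the table (Fz from −2.4 to +1.2). Releasing and backing out along the tool axis.

```bash
python3 -m handwheel '[[[0,0,0],[0,0,0],0.7],[[0,0,0],[0,0,0],1],[[0,0,0],[0,0,0],1],[[0,0,0],[0,0,0],1],[[0,0,0],[0,0,0],1],[[0,0,0],[0,0,-4],1],[[0,0,0],[0,0,-8],1],[[0,0,0],[0,0,-14],1],[[0,0,0],[0,0,-18],1],[[0,0,0],[0,0,-20],1]]'
python3 -m handwheel '[[[0,0,0],[0,0,-20],1],[[0,0,0],[0,5,-20],1],[[0,0,0],[0,10,-20],1],[[0,0,0],[0,10,-18],1],[[0,0,0],[0,10,-15],1],[[0,0,0],[0,8,-10],1],[[0,0,0],[0,0,0],1],[[0,0,0],[0,0,0],1],[[0,0,0],[0,0,0],1],[[0,0,0],[0,0,0],1]]'
python3 - <<'E'
from h import *
ims={n:shot(n,n+'27') for n in('scene','side','wrist')}
for n,im in ims.items():
    for q in ['carton','blue_label','white_label','platen_face','can_peach','jar','tape','stamp','end_stack_2','grease','scraper']:
        for r in ctrl.spot_point(im,q)[:1]:
            if r['score']>.4: print(n,q,round(r['score'],2),w(im,r['position']).round(1))
im=ims['wrist']; c=np.array([484.,112,0])
E
```

```text
t: 32.75
ee_pos: [485.3, 98.4, 98.7]
orientation: [-2.888, -0.161, 0.023]
ft_force: [-0.8, -0.5, -0.5]
width: 87.6
t: 33.58
ee_pos: [493.7, 26.8, 201.9]
orientation: [-2.893, -0.16, 0.008]
ft_force: [-0.4, 0.8, 1.7]
width: 87.7
scene carton 0.95 [490.7 108.3  42.3]
scene blue_label 0.68 [486.2 144.1  38.3]
scene white_label 0.91 [486.7 106.8   2.6]
scene platen_face 0.81 [475.7 197.7  40.6]
scene can_peach 0.61 [596.5 255.4   3.7]
scene jar 0.78 [ 602.1 -199.7    1.8]
scene tape 0.7 [622.3  53.5  -1.2]
scene stamp 0.79 [ 601.5 -105.7   -0.7]
scene end_stack_2 0.79 [ 5.325e+02 -2.645e+02 -3.000e-01]
scene grease 0.77 [ 587.6 -323.6    3.7]
scene scraper 0.93 [ 4.857e+02 -3.591e+02  2.000e-01]
side blue_label 0.92 [485.1 142.5  43. ]
side white_label 0.47 [486.4 110.7  37.1]
side can_peach 0.95 [595.1 255.3   4.1]
side jar 0.96 [ 599.5 -201.7    2.8]
side tape 0.94 [6.185e+02 5.370e+01 1.000e-01]
side stamp 0.66 [ 600.6 -109.2    4.8]
side end_stack_2 0.73 [ 528.9 -265.3   -3.5]
side grease 0.66 [ 589.9 -328.2   -1.4]
side scraper 0.75 [ 4.787e+02 -3.570e+02 -1.000e-01]
wrist carton 0.74 [486.3 110.3  37.2]
wrist platen_face 0.94 [477.  198.5  33.5]
wrist can_peach 0.92 [592.2 254.5   3.8]
wrist tape 0.92 [620.3  55.3   1.7]
```

View pics/wrist27.png

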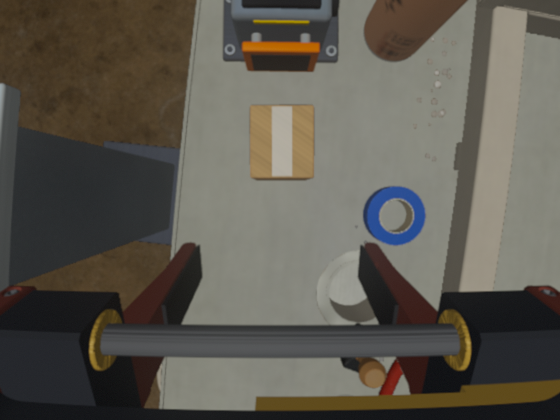

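View pics/scene27.png

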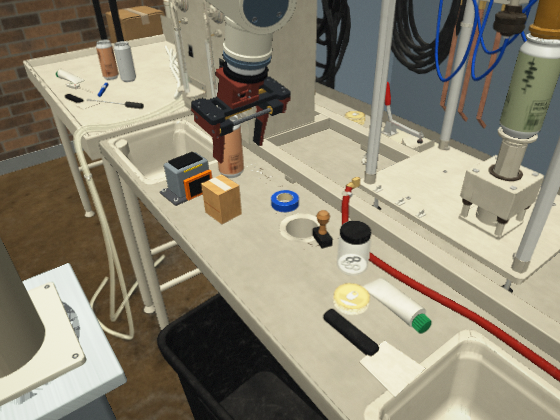

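View pics/side27.png

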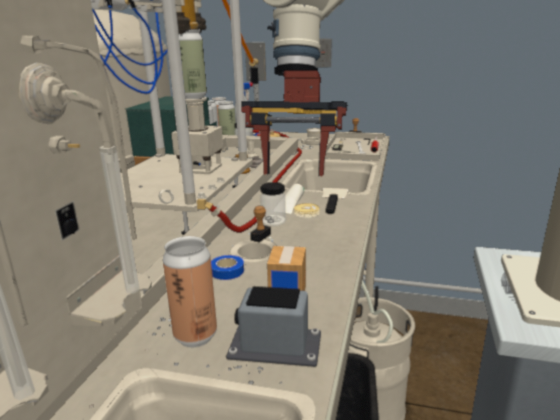

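The carton stands upright, with its blue label at (285,280) in the side view facing the coder. It is about 55 mm clear, and the bystanders are where they started.

```bash
python3 -c "
from workcell import ctrl
print(ctrl.close_job())"
```

```text
the job is handed in; nothing more can be done
None
```

I pressed the white label, rolled the carton, pressed the blue label, then drew the carton back and handed the job in at about 34 s. No verdict was reported. I couldn't read the platen travel directly, so "fully in" is inferred from the wrist force, the arm's motion and the pictures.

- **White label:** It was held at about 20–29 N and about 3.5 mm off centre. The platen had stopped moving: the last extra push only slid the grip a few millimetres. For under a second the modelled tilt reached about 0.09 rad because I turned the wrong way, against a limit of 0.14; I then corrected it.
- **Roll:** I turned the carton in the air, well clear of the coder, and set it down on its white label. I then gripped it again more upright to stay clear of the stamp.
- **Blue label:** It was held at about 23–29 N and about 3 mm off centre. The tool pitched about 0.05 rad. Another 6 N moved it only 0.2 mm, so I took the platen to be on its stop.
- **Final state:** The carton stands flat on its white label with the blue label facing the platen, about 55 mm in front and within about 10 mm of the centre line. The platen is back out and the gripper is open and clear.
- **Bystanders:** All seven were found within about 6 mm of their first readings, which is close to the detectors' error.

One last check disagreed. The side camera gave a weak (0.47) white-label reading about 37 mm up, at the carton's centre. The scene camera put the label at the table (0.91), which agrees with the pictures, so I took the side reading as false.

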